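Free the stuck balls and hang the shakers on the display rack

TASK

The ball in each bottle shaker on the counter has jammed in the narrow neck: rock each shaker side to side until its ball drops into the belly, and hang each by its eye on a peg of the display rack, one to a peg. There may be three or four shakers; leave the other toys where they are.

Things in the scene. Friction and masses are not known exactly. Their poses are not given: they have to be found in the camera images.
- shaker1: Flat clear bottle toy, 0.2 kg, 176 mm high, may be absent. Origin: centre of underside; z up, x through its thin side, y across its width. Wooden foot 60 (x) x 88 (y) x 12 high; clear belly 26 x 80 up to z = 54; clear neck 26 x 44 (inside 18 x 36), z = 54 to 112; wooden stopper to 116; above it a wooden hanger tab with an eye. A steel ball is jammed in the neck.
- shaker1_eye (a point): Centre of the square eye (22 x 22 mm) that pierces the hanger tab along x, 127 above the shaker's underside; axes as the shaker's. The tab is 10 thick (x), 40 wide (y), from z = 116 to 176 of the shaker; its solid part, z = 138 to 176, is for gripping, across the 10 or the 40.
- ball1_center (a point): Centre of the 15 mm steel ball shut in shaker1. It lies 95 above the underside behind the neck's upper stop (-y wall), later 69 behind the lower stop (+y wall), 20 when free in the belly. Each stop slopes 20 degrees down to its wall, to mid-neck: tip the shaker 30 to 40 degrees about its x, for 1 s, to roll the ball to +y, then to -y, and it drops.
- shaker2: Flat clear bottle toy, 0.2 kg, 176 mm high, may be absent. Origin: centre of underside; z up, x through its thin side, y across its width. Wooden foot 60 (x) x 88 (y) x 12 high; clear belly 26 x 80 up to z = 54; clear neck 26 x 44 (inside 18 x 36), z = 54 to 112; wooden stopper to 116; above it a wooden hanger tab with an eye. A steel ball is jammed in the neck.
- shaker2_eye (a point): Centre of the square eye (22 x 22 mm) that pierces the hanger tab along x, 127 above the shaker's underside; axes as the shaker's. The tab is 10 thick (x), 40 wide (y), from z = 116 to 176 of the shaker; its solid part, z = 138 to 176, is for gripping, across the 10 or the 40.
- ball2_center (a point): Centre of the 15 mm steel ball shut in shaker2. It lies 95 above the underside behind the neck's upper stop (+y wall), later 69 behind the lower stop (-y wall), 20 when free in the belly. Each stop slopes 20 degrees down to its wall, to mid-neck: tip the shaker 30 to 40 degrees about its x, for 1 s, to roll the ball to -y, then to +y, and it drops.
- shaker3: Flat clear bottle toy, 0.2 kg, 176 mm high, may be absent. Origin: centre of underside; z up, x through its thin side, y across its width. Wooden foot 60 (x) x 88 (y) x 12 high; clear belly 26 x 80 up to z = 54; clear neck 26 x 44 (inside 18 x 36), z = 54 to 112; wooden stopper to 116; above it a wooden hanger tab with an eye. A steel ball is jammed in the neck.
- shaker3_eye (a point): Centre of the square eye (22 x 22 mm) that pierces the hanger tab along x, 127 above the shaker's underside; axes as the shaker's. The tab is 10 thick (x), 40 wide (y), from z = 116 to 176 of the shaker; its solid part, z = 138 to 176, is for gripping, across the 10 or the 40.
- ball3_center (a point): Centre of the 15 mm steel ball shut in shaker3. It lies 95 above the underside behind the neck's upper stop (-y wall), later 69 behind the lower stop (+y wall), 20 when free in the belly. Each stop slopes 20 degrees down to its wall, to mid-neck: tip the shaker 30 to 40 degrees about its x, for 1 s, to roll the ball to +y, then to -y, and it drops.
- shaker4: Flat clear bottle toy, 0.2 kg, 176 mm high, may be absent. Origin: centre of underside; z up, x through its thin side, y across its width. Wooden foot 60 (x) x 88 (y) x 12 high; clear belly 26 x 80 up to z = 54; clear neck 26 x 44 (inside 18 x 36), z = 54 to 112; wooden stopper to 116; above it a wooden hanger tab with an eye. A steel ball is jammed in the neck.
- shaker4_eye (a point): Centre of the square eye (22 x 22 mm) that pierces the hanger tab along x, 127 above the shaker's underside; axes as the shaker's. The tab is 10 thick (x), 40 wide (y), from z = 116 to 176 of the shaker; its solid part, z = 138 to 176, is for gripping, across the 10 or the 40.
- ball4_center (a point): Centre of the 15 mm steel ball shut in shaker4. It lies 95 above the underside behind the neck's upper stop (+y wall), later 69 behind the lower stop (-y wall), 20 when free in the belly. Each stop slopes 20 degrees down to its wall, to mid-neck: tip the shaker 30 to 40 degrees about its x, for 1 s, to roll the ball to -y, then to +y, and it drops.
- rack: Fixed rack: wooden bar 490 mm long (y), 16 thick (x = 0 to 16), 22 high, centred at z = 220, on two posts at y = +-235 with steel feet 100 x 50. Origin on the table below the middle of the bar's front face. Four level steel pegs, 7 thick, leave that face at y = +187.5, +62.5, -62.5, -187.5, z = 220, pointing to -x (roughly to the robot): straight for 55, then the tip turns up by 5 over the last 7.
- peg1 (a point): Point on the axis of the rack's peg at y = +187.5 mm, 30 in front of the bar's face; axes as the rack's (peg points to -x, z up).
- peg2 (a point): Point on the axis of the rack's peg at y = +62.5 mm, 30 in front of the bar's face; axes as the rack's (peg points to -x, z up).
- peg3 (a point): Point on the axis of the rack's peg at y = -62.5 mm, 30 in front of the bar's face; axes as the rack's (peg points to -x, z up).
- peg4 (a point): Point on the axis of the rack's peg at y = -187.5 mm, 30 in front of the bar's face; axes as the rack's (peg points to -x, z up).
- toycar: Bystander, to be left where it is: wooden toy car, 75 x 40 x 45 mm; origin under its centre.
- skittle: Bystander, to be left where it is: wooden skittle, 40 across and 78 high mm; origin under its centre.
- die: Bystander, to be left where it is: wooden die, 30 cube mm; origin under its centre.
- toycup: Bystander, to be left where it is: white toy cup, 70 across 50 high mm; origin under its centre.
- duck: Bystander, to be left where it is: duck on a wooden base, 70 x 36 x 72 mm; origin under its centre.
- cardbox: Bystander, to be left where it is: cardboard card-game box, 90 x 65 x 22 mm; origin under its centre.
Things that resemble listed ones, but are neither listed nor needed, are in the scene too. Leave any orange or red look-alike of the shaker1 alone.

How it is judged:
By the outcome, as a careful person would: the job done as asked, in the order asked, and still so for the second after the job is handed in, with the robot touching nothing.
Of shaker1, shaker2, shaker3, shaker4 only 3 to 4 are there at a start; the rules pass over those that are not, and their reading is None.
At some moment in a run one of shaker1, shaker2, shaker3, shaker4 may be knocked a few centimetres aside while the robot is not near it.
It also fails if it takes over 208 s, if anything falls off the work surface, if the arm or the gripper's body presses on something with over 40 N, if the wrist force passes 120 N, or if a joint passes its speed limit or range.

ROBOT

A 6-joint arm with a two-finger parallel gripper is mounted at the origin on the work surface. World frame = base frame: x ahead of the robot, y to its left, z up, the work surface at z = 0. Lengths are in m, angles in rad, forces in N, time in s.
With the tool pointing down it reaches from about 0.4 to 0.825 m from the base axis. Payload 7 kg.
Tool frame: the origin (TCP) lies on the centre line of the jaws, within the pads' length; the fingertips stand tip_reach ahead of it and the grasp point (between the pads) is the TCP (tip_reach is the distance from the TCP to the fingertips, in m); z points along the fingers, y is the line along which they close (so a half turn about z gives the same grasp; the last joint's range is limited). The gripper opens to 88 mm and grips with 3 to 60 N. Pads are 19 mm wide; open, the fingers measure 130 mm over their backs; the gripper's body (78 mm by 193 mm) begins 47 mm behind the grasp point.
Start: joints at [1.563, 0.359, 0.012, 0, -1.224, -0.288], TCP at [0.197, 0.646, 0.246] pointing down, gripper open.
Joint ranges: [-3.07, 3.07], [-1.43, 2.12], [-1.02, 1.25], [-3.03, 1.67], [-3.05, -0], [-3.03, 3.03]. Speed limits (rad/s): [2.39, 2.39, 3.01, 3.14, 3.14, 3.14].

INTERFACE

Orientations are given as [roll, pitch, yaw] about the fixed x, y, z axes, in that order (R = Rz(yaw) Ry(pitch) Rx(roll)).
In Python, from station import get_state, grab_frame, calibration, job_done, find_in, mark_of, tip_reach gives the robot as it stands.
- The arm moves only by the shell command python3 -m handwheel 'ROWS' [OPENING] [FORCE]. ROWS is JSON, a list of rows, each an object with "delta_pos": the shift along the world's x, y, z in units of 30 mm (1.0 is 30 mm), a list of three; "dr": the turn, a rotation vector about the world's x, y, z in degrees, a list of three. In form: [{"delta_pos": [tx, ty, tz], "dr": [rx, ry, rz]}, ...]. A call has 1 to 10 rows; each row shifts and turns the commanded pose from where the row before left it; what a row does not reach is not made up. A row lasts 1/10 s, in which the tool goes at most 50 mm and 8.59 degrees, less where a joint would pass 70% of its speed; a pose out of reach is approached as far as the arm can. A call is refused whole if a number of a shift passes 1 or a number of a turn 8.59, either way. A call with a gripper value outside its range is refused whole. OPENING is the closure, from -1 (fully open) to 1 (shut), set as the call begins (- or left out, the last holds). The fingers move at their own pace and stop on an object; FORCE is the grip in N (left out, the last holds). Time passes only in rows, so rows that do not move let the fingers close. It gives the time, the measured TCP pose, the force, the opening and the grip force at its end, in the units of the state.
- get_state(): the state, without advancing time (a new reading comes with each control period).
- grab_frame(name): name is "side" or "top"; returns the picture (420x560x3 uint8, red, green, blue); there is no depth.
- calibration(name): a dict with "fx", "fy", "cx", "cy" (pixels), "k1" (the pictures are not rectified: a ray, as slopes to the right and down, at radius r is drawn at 1 + k1 r^2 times it, then the intrinsics apply), "extrinsics" (4x4, takes a point from world to camera coordinates). Camera axes: x right, y down, z forward; pixel columns grow to the right and rows downward; lengths in m; the calibration is good to about 2 mm. A picture is of the moment at which its call begins. calibration takes no time and is no camera call.
- job_done(): hands the job in; it is judged then, once.
Trained networks look in the newest picture that a camera, given by its name, has taken for a name from the list of things; names that differ only in an ending like _2 or _b are one class to them, and where a whole thing is asked for, a point or a joint stands for the part that bears it (a point fixed in the world has none). Each returns a list of dicts, best first, with "conf" (0 to 1); they miss things now and then, are a little off and sometimes report something else, mostly with a low value. They report only what shows in the picture. A call takes as long as a camera call. They do not tell look-alikes from the thing itself.
- find_in(camera, query): "location" ([column, row] in pixels, amid what is visible of it).
- mark_of(camera, query): "location" ([column, row] in pixels: a listed point, or the origin of a listed thing).
The state is a dict: "t": time; "q": joint angles; "qd": joint speeds; "joint_efforts": joint torques, N m; "eef_pos": TCP position; "ee_rot": TCP orientation; "force": force on the tool from outside, world axes, zero at the start; "moment": the same for the moment, N m; "width": finger opening in m; "gripper_force": force on a finger pad.
Only numpy, scipy, OpenCV 4.12 (cv2) and the standard library are available. Lean on these libraries where they do the work, as an engineer would, in place of code of your own. Each camera call takes 0.05 s, during which the arm holds its last target. There are 200 camera calls.

## Working session

There is one attempt and no reset: what is moved stays moved. The work goes in short steps, Python scripts to look and compute and a shell command to move; the robot and the scene stay as the last step left them, time stands still between calls to the robot, and variables do not carry over. Pictures are saved under pics/ and viewed, at most 14 in all, crops included, and the job is handed in when it is done.

```bash
ls; mkdir -p pics; python3 - <<'E'
from station import *
import cv2
print(get_state(), tip_reach if not callable(tip_reach) else tip_reach())
for c in ("side","top"):
    im=grab_frame(c); cv2.imwrite(f"pics/{c}0.png",im[:,:,::-1]); print(calibration(c))
    for q in ("shaker1","shaker1_eye","ball1_center","rack"):
        for d in mark_of(c,q): print(c,q,[round(float(v)) for v in d["location"]],round(float(d["conf"]),2))
E
```

```text
pics
{'t': 0.0, 'q': array([ 1.56309305e+00,  3.59375406e-01,  1.10579568e-02, -3.07613639e-04,
       -1.22409406e+00, -2.88084988e-01]), 'qd': array([ 0.00099531, -0.00146595,  0.00152617, -0.00033174,  0.00139146,
       -0.00048544]), 'joint_efforts': array([-5.49513861e-04, -5.82722712e+01,  2.93054509e+01,  6.99699238e+00,
        6.88879634e-03, -1.81404466e-04]), 'eef_pos': array([0.19667237, 0.6452406 , 0.24463736]), 'ee_rot': array([ 3.13996186e+00, -1.81680187e-04, -2.95892881e-01]), 'force': array([-0.16683027,  0.46377126,  0.0522932 ]), 'moment': array([-0.05972061, -0.00256968,  0.0192874 ]), 'gripper_force': 0.0, 'width': 0.08801590644284134} 0.019
{'fx': 386.49692152172844, 'fy': 386.49692152172844, 'cx': 277.3668637638718, 'cy': 203.5494853667711, 'k1': 0.013270001405737256, 'extrinsics': array([[ 0.83566388, -0.54908176,  0.0132323 , -0.46430995],
       [-0.3374423 , -0.53227421, -0.77641282,  0.3080445 ],
       [ 0.43335733,  0.64435501, -0.63008574,  0.93200785],
       [ 0.        ,  0.        ,  0.        ,  1.        ]])}
side shaker1 [276, 272] 0.91
side sh
[... 503 characters left out ...]
sics': array([[-0.01050926, -0.99992708,  0.00594941, -0.00317654],
       [-0.98603214,  0.00937382, -0.16629119,  0.59763843],
       [ 0.16622329, -0.00761391, -0.98605874,  1.66871294],
       [ 0.        ,  0.        ,  0.        ,  1.        ]])}
top shaker1 [198, 293] 0.92
top shaker1 [357, 244] 0.89
top shaker1 [247, 243] 0.86
top shaker1 [198, 249] 0.86
top shaker1 [246, 291] 0.83
top shaker1 [307, 243] 0.75
top shaker1 [151, 287] 0.74
top shaker1 [186, 250] 0.44
top shaker1_eye [139, 283] 0.86
top shaker1_eye [190, 292] 0.8
top shaker1_eye [365, 237] 0.62
top shaker1_eye [241, 240] 0.61
top shaker1_eye [247, 289] 0.6
top ball1_center [198, 254] 0.62
top ball1_center [250, 190] 0.26
```

```bash
python3 - <<'E'
import cv2
for c in ("side","top"):
    im=cv2.imread(f"pics/{c}0.png"); 
    r = im[120:345,110:410] if c=="side" else im[150:345,100:400]
    s=800/300
    cv2.imwrite(f"pics/{c}0c.png",cv2.resize(r,None,fx=s,fy=s,interpolation=cv2.INTER_CUBIC))
E
```

```text
(no output)
```

View pics/side0c.png

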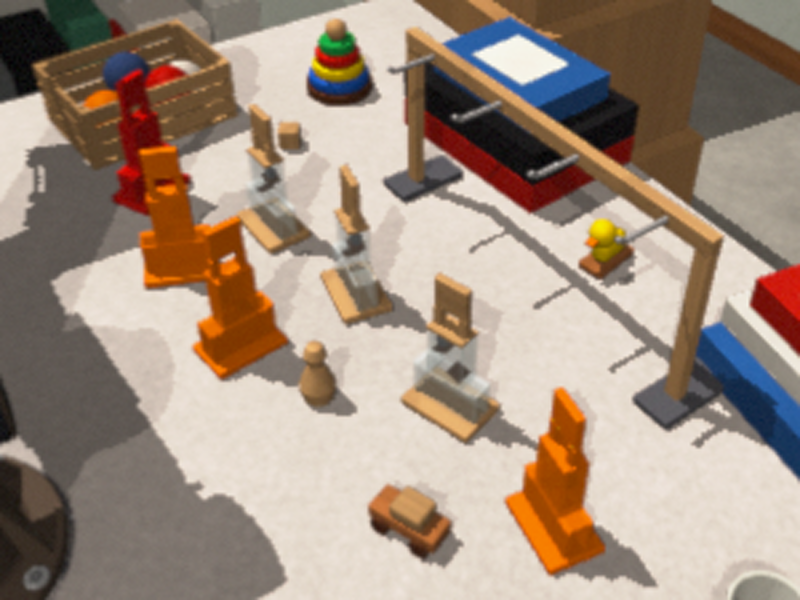

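View pics/top0.png

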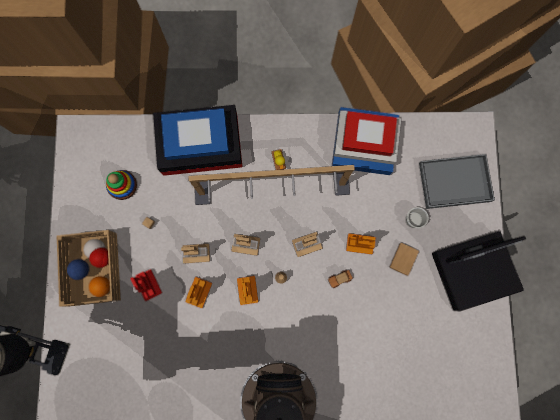

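Side view: the clear wooden-footed shakers are A (276,272), B (246,229) and C (209,200). The orange look-alikes are at (318,316), (200,251) and (176,219), and the red one is at about (165,190). In the top view the clear ones are at (307,243), (247,243) and (198,249). Next I'll enlarge these to confirm them and read the yaw.

```bash
cat > h.py <<'E'
import numpy as np, cv2
from scipy.optimize import least_squares
from station import *
C={c:calibration(c) for c in ("side","top")}
def proj(c,P):
    k=C[c]; P=np.atleast_2d(P); p=P@k["extrinsics"][:3,:3].T+k["extrinsics"][:3,3]
    s=p[:,:2]/p[:,2:]; s=s*(1+k["k1"]*(s**2).sum(1,keepdims=True))
    return s*[k["fx"],k["fy"]]+[k["cx"],k["cy"]]
def tri(obs, x0=(0.55,0,0.1), z=None):
    """obs: list of (cam,pixel); z fixes the height"""
    f=lambda x: np.concatenate([(proj(c,x if z is None else [x[0],x[1],z])[0]-p) for c,p in obs])
    r=least_squares(f,x0 if z is None else x0[:2]); return r.x, np.abs(r.fun).max()
def foot(x,y,yaw,z=0.012):
    c,s=np.cos(yaw),np.sin(yaw)
    return np.array([[x+c*a-s*b,y+s*a+c*b,z] for a,b in ((.03,.044),(.03,-.044),(-.03,-.044),(-.03,.044))])
E
python3 - <<'E'
from h import *
im=cv2.imread("pics/top0.png")[225:270,175:335]
cv2.imwrite("pics/top0z.png",cv2.resize(im,None,fx=5,fy=5,interpolation=cv2.INTER_CUBIC))
for n,s,t in (("A",(276,272),(307,243)),("B",(246,229),(247,243)),("C",(209,200),(198,249))):
    print(n,tri([("side",s),("top",t)]),tri([("top",t)],z=0)[0],tri([("side",s)],z=0)[0])
# rack posts/pegs: list networks
for c in("side","top"):
    for q in ("peg1","rack","shaker2_eye"):
        print(c,q,[(np.round(d["location"],1).tolist(),round(d["conf"],2)) for d in mark_of(c,q)])
E
```

```text
A (array([ 0.49110411, -0.09719447,  0.00451889]), np.float64(1.294267862363455)) [ 0.49586746 -0.09960385] [ 0.49010441 -0.09272404]
B (array([0.49967429, 0.09821459, 0.00943765]), np.float64(0.8661979553823755)) [0.49784525 0.09992642] [0.50701483 0.10636358]
C (array([0.4671725 , 0.26042848, 0.03246402]), np.float64(3.0689521050512667)) [0.47962471 0.26204939] [0.47245019 0.30217979]
side peg1 [([352.3, 203.7], 0.87), ([317.7, 179.3], 0.74), ([286.0, 162.5], 0.62), ([263.9, 144.8], 0.6)]
side rack []
side shaker2_eye [([280.7, 237.0], 0.56)]
top peg1 [([292.9, 186.1], 0.97), ([251.5, 188.1], 0.76), ([334.6, 179.3], 0.73), ([208.1, 191.9], 0.67), ([194.9, 250.1], 0.44), ([244.9, 243.7], 0.28)]
top rack []
top shaker2_eye [([308.6, 240.7], 0.71), ([334.9, 278.5], 0.68)]
```

View pics/top0z.png

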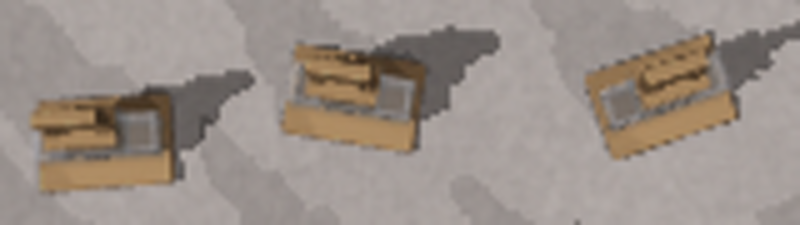

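The enlargement confirms the three clear shakers with wooden feet, at crop positions C (105,145), B (355,95) and A (665,95). The look-alikes are solid orange or red. Now I'll fit the shaker feet and the rack pose.

```bash
cat >> h.py <<'E'
def R2(a): return np.array([[np.cos(a),-np.sin(a)],[np.sin(a),np.cos(a)]])
def fitfoot(corn,x0):
    """corn: dict corner idx (0 back-left,1 back-right,2 front-right,3 front-left)->top pixel"""
    def f(p):
        F=foot(*p); F[2:,2]=0.003
        return np.concatenate([proj("top",F[i])[0]-c for i,c in corn.items()])
    r=least_squares(f,x0); return r.x,r.fun
PY=np.array([.1875,.0625,-.0625,-.1875])
def pegpts(p): return np.array([np.r_[p[:2]+R2(p[2])@[-.03,y],.22] for y in PY])
E
python3 - <<'E'
from h import *
cr={"C":{3:(40,190),2:(173,184),1:(170,95)},"B":{3:(283,130),2:(415,152),1:(425,62),0:(295,45)},"A":{3:(617,157),2:(738,115),0:(587,73),1:(710,33)}}
x0={"A":(.495,-.098,.3),"B":(.5,.1,-.1),"C":(.48,.26,0)}
eyes={"A":[("side",(280.7,237.0)),("top",(308.6,240.7))],"B":[("side",(242,195)),("top",(241,240))],"C":[("top",(194.9,250.1))]}
for n in cr:
    c={i:((u+.5)/5-.5+175,(v+.5)/5-.5+225) for i,(u,v) in cr[n].items()}
    p,r=fitfoot(c,x0[n]); print(n,np.round(p,4),np.degrees(p[2]),np.abs(r).max())
    E=[p[0],p[1],.127]; print("  eye proj side,top",proj("side",E),proj("top",E), "tab top",proj("side",[p[0],p[1],.176]))
S=[(263.9,144.8),(286,162.5),(317.7,179.3),(352.3,203.7)]; T=[(208.1,191.9),(251.5,188.1),(292.9,186.1),(334.6,179.3)]
f=lambda p:np.concatenate([(proj("side",pegpts(p))-S).ravel(),(proj("top",pegpts(p))-T).ravel()])
r=least_squares(f,(.72,.1,0),loss="soft_l1"); print("rack",r.x,np.round(f(r.x).reshape(-1,2),1)); print(pegpts(r.x))
im=cv2.imread("pics/top0.png")[155:215,185:365]; cv2.imwrite("pics/rack_t.png",cv2.resize(im,None,fx=4.4,fy=4.4,interpolation=cv2.INTER_CUBIC))
im=cv2.imread("pics/side0.png")[120:290,240:390]; cv2.imwrite("pics/rack_s.png",cv2.resize(im,None,fx=3.5,fy=3.5,interpolation=cv2.INTER_CUBIC))
E
```

```text
C [0.466  0.2687 0.0255] 1.459728019031828 0.35604338820331805
  eye proj side,top [[207.80186561 174.93534554]] [[189.68906001 249.56047661]] tab top [[206.20872703 161.89369479]]
B [ 0.4936  0.1045 -0.1511] -8.657507661060293 0.676823328752846
  eye proj side,top [[240.70503419 199.2024936 ]] [[243.25774906 240.02543167]] tab top [[239.9043951  185.73985683]]
A [ 0.4935 -0.0998  0.3197] 18.31674257207635 0.6587386816448202
  eye proj side,top [[279.12414736 240.63013107]] [[309.44754774 239.43378114]] tab top [[279.43810474 226.65698604]]
rack [0.67426145 0.01754459 0.0954318 ] [[-2.2  0.1]
 [ 1.7 -0.1]
 [-0.3  3.2]
 [-0.6  2. ]
 [ 0.4  0.1]
 [-0.8 -0.4]
 [-0.2 -2.7]
 [-0.  -0.2]]
[[ 0.62653164  0.20133282  0.22      ]
 [ 0.63844251  0.07690159  0.22      ]
 [ 0.65035339 -0.04752964  0.22      ]
 [ 0.66226427 -0.17196087  0.22      ]]
```

View pics/rack_t.png

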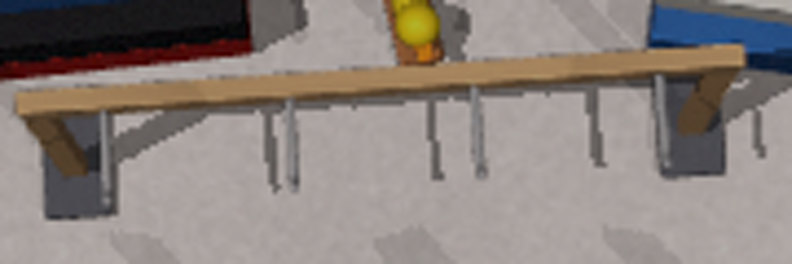

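View pics/rack_s.png

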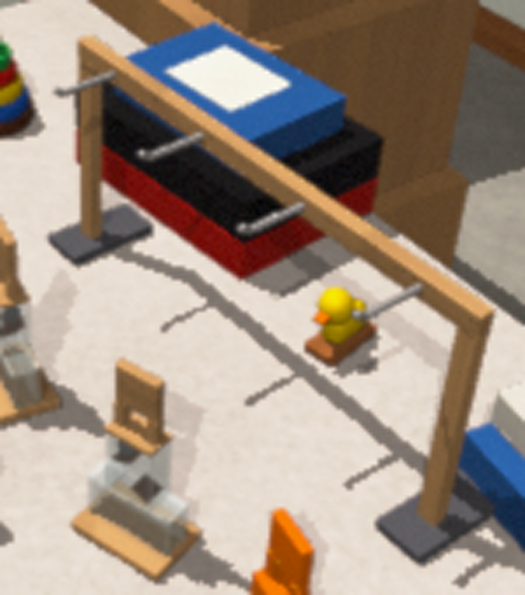

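```bash
python3 - <<'E'
from h import *
tt=[(107,206),(293,187),(482,176),(667,170)]; ts=[(60,92),(143,155),(243,228),(357,315)]
cv=lambda L,s,o:[((u+.5)/s-.5+o[0],(v+.5)/s-.5+o[1]) for u,v in L]
T=cv(tt,4.4,(185,155));S=cv(ts,3.5,(240,120));B=cv([(17,92),(742,45)],4.4,(185,155))
def tips(p,dx=-.060,z=.224): return np.array([np.r_[p[:2]+R2(p[2])@[dx,y],z] for y in PY])
def bar(p): return np.array([np.r_[p[:2]+R2(p[2])@[.016,y],.231] for y in (.245,-.245)])
f=lambda p:np.concatenate([(proj("side",tips(p))-S).ravel(),(proj("top",tips(p))-T).ravel(),(proj("top",bar(p))-B).ravel()])
r=least_squares(f,(.68,.02,.09),loss="soft_l1"); print(r.x,np.round(f(r.x).reshape(-1,2),1).tolist()); print(np.round(pegpts(r.x),4), np.degrees(r.x[2]))
E
```

```text
[0.67321013 0.01517833 0.05716702] [[-1.4, 0.3], [-0.5, 0.7], [-0.8, 1.0], [-0.5, 0.8], [0.1, -1.7], [0.4, -0.2], [-0.2, -0.4], [0.0, -1.8], [-0.5, -0.3], [0.5, -0.3]]
[[ 0.6325  0.2007  0.22  ]
 [ 0.6397  0.0759  0.22  ]
 [ 0.6468 -0.0489  0.22  ]
 [ 0.654  -0.1737  0.22  ]] 3.2754291563334803
```

```bash
python3 - <<'E'
from h import *
im=cv2.imread("pics/side0.png"); P={"A":(.4935,-.0998,.3197),"B":(.4936,.1045,-.1511),"C":(.466,.2687,.0255)}
def box(p,hx,hy,z0,z1):
    return [np.r_[np.array(p[:2])+R2(p[2])@[a,b],z] for z in(z0,z1) for a,b in((hx,hy),(hx,-hy),(-hx,-hy),(-hx,hy))]
out=[]
for n,(u,v) in {"C":(208,184),"B":(244,210),"A":(279,250)}.items():
    s=6; w,h=44,98//2
    cr=cv2.resize(im[v-h:v+h,u-w//1:u+w][:, :],None,fx=s,fy=s,interpolation=cv2.INTER_CUBIC)
    for b,col in ((( .03,.044,0,.012),(255,0,0)),((.005,.02,.116,.176),(0,255,0)),((.005,.011,.116,.138),(0,0,255))):
        q=(proj("side",np.array(box(P[n],*b)))-[u-w,v-h]+.5)*s
        for i in range(4):
            for a,c in((i,(i+1)%4),(4+i,4+(i+1)%4),(i,i+4)): cv2.line(cr,tuple(map(int,q[a])),tuple(map(int,q[c])),col,1)
    out.append(cr[:, 132:-132])
m=np.hstack(out); print(m.shape); cv2.imwrite("pics/ov.png",m[:590,:800])
E
```

```text
(588, 792, 3)
```

View pics/ov.png

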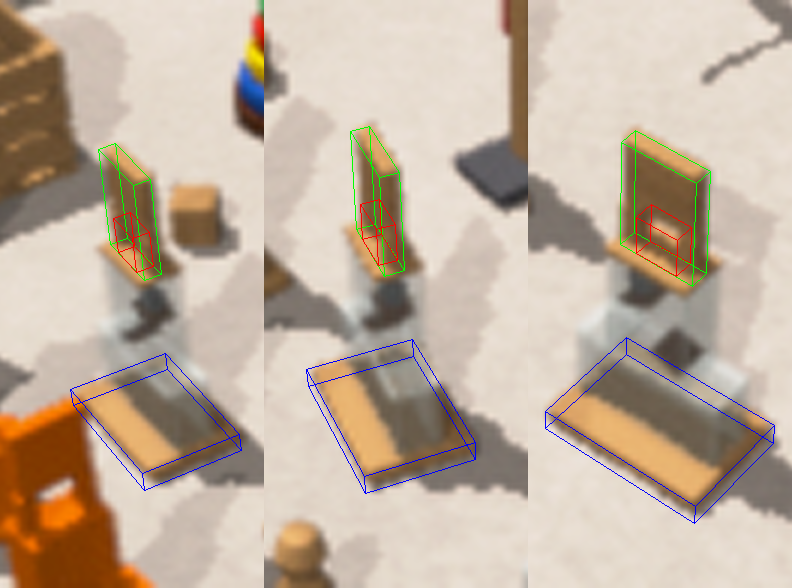

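The overlay matches all three shakers to about 1 px, so I'm starting with C.

```bash
python3 -m handwheel '[{"delta_pos":[0.69,-0.96,0.2],"dr":[0,0,6]},{"delta_pos":[0.69,-0.96,0.2],"dr":[0,0,6]},{"delta_pos":[0.69,-0.96,0.2],"dr":[0,0,6]},{"delta_pos":[0.69,-0.96,0.2],"dr":[0,0,0]},{"delta_pos":[0.69,-0.96,0.2],"dr":[0,0,0]},{"delta_pos":[0.69,-0.96,0],"dr":[0,0,0]},{"delta_pos":[0.69,-0.96,0],"dr":[0,0,0]},{"delta_pos":[0.69,-0.96,0],"dr":[0,0,0]},{"delta_pos":[0.69,-0.96,0],"dr":[0,0,0]},{"delta_pos":[0.69,-0.96,0],"dr":[0,0,0]}]' -1 60
python3 -m handwheel '[{"delta_pos":[0.69,-0.96,0],"dr":[0,0,0]},{"delta_pos":[0.69,-0.96,0],"dr":[0,0,0]},{"delta_pos":[0.69,-0.96,0],"dr":[0,0,0]},{"delta_pos":[0,0,0],"dr":[0,0,0]},{"delta_pos":[0,0,0],"dr":[0,0,0]},{"delta_pos":[0,0,0],"dr":[0,0,0]}]'
```

```text
t: 1.8
eef_pos: [0.4044, 0.3564, 0.2759]
ee_rot: [-3.141, -0.0, 0.019]
force: [0.6, 0.3, 1.4]
width: 0.0877
gripper_force: 0.0
t: 2.4
eef_pos: [0.4657, 0.2716, 0.2756]
ee_rot: [-3.141, -0.0, 0.018]
force: [0.0, -0.7, 1.2]
width: 0.0879
gripper_force: 0.0
```

```bash
python3 - <<'E'
from h import *
grab_frame("side")
print([(np.round(d["location"]).tolist(),round(d["conf"],2)) for d in mark_of("side","shaker1")])
E
python3 -m handwheel '[{"delta_pos":[0,-0.1,-0.5],"dr":[0,0,0.4]},{"delta_pos":[0,0,-0.8],"dr":[0,0,0]},{"delta_pos":[0,0,-0.8],"dr":[0,0,0]},{"delta_pos":[0,0,-0.8],"dr":[0,0,0]},{"delta_pos":[0,0,-0.7],"dr":[0,0,0]},{"delta_pos":[0,0,-0.4],"dr":[0,0,0]},{"delta_pos":[0,0,0],"dr":[0,0,0]},{"delta_pos":[0,0,0],"dr":[0,0,0]}]' -1 60
```

```text
[([241.0, 231.0], 0.81), ([208.0, 201.0], 0.81), ([177.0, 219.0], 0.81), ([315.0, 317.0], 0.74), ([202.0, 249.0], 0.69), ([275.0, 271.0], 0.62), ([227.0, 268.0], 0.6), ([172.0, 195.0], 0.57)]
t: 3.3
eef_pos: [0.4661, 0.2689, 0.1562]
ee_rot: [-3.141, -0.001, 0.026]
force: [0.4, -0.2, -0.1]
width: 0.088
gripper_force: 0.0
```

```bash
python3 -m handwheel '[{"delta_pos":[0,0,0],"dr":[0,0,0]},{"delta_pos":[0,0,0],"dr":[0,0,0]},{"delta_pos":[0,0,0],"dr":[0,0,0]},{"delta_pos":[0,0,0],"dr":[0,0,0]},{"delta_pos":[0,0,0],"dr":[0,0,0]},{"delta_pos":[0,0,0],"dr":[0,0,0]},{"delta_pos":[0,0,0],"dr":[0,0,0]},{"delta_pos":[0,0,0],"dr":[0,0,0]}]' 1 50
python3 -m handwheel '[{"delta_pos":[0,0,0.2],"dr":[0,0,0]},{"delta_pos":[0,0,0.5],"dr":[0,0,0]},{"delta_pos":[0,0,0.8],"dr":[0,0,0]},{"delta_pos":[0,0,0.9],"dr":[0,0,0]},{"delta_pos":[0,0,0.9],"dr":[0,0,0]},{"delta_pos":[0,0,0.9],"dr":[0,0,0]},{"delta_pos":[0,0,0.9],"dr":[0,0,0]},{"delta_pos":[0,0,0.9],"dr":[0,0,0]},{"delta_pos":[0,0,0.7],"dr":[0,0,0]},{"delta_pos":[0,0,0],"dr":[0,0,0]}]'
```

```text
t: 4.1
eef_pos: [0.4659, 0.2683, 0.1555]
ee_rot: [3.142, -0.0, 0.025]
force: [0.4, -0.3, 0.2]
width: 0.0396
gripper_force: 49.8
t: 5.1
eef_pos: [0.4667, 0.2687, 0.3599]
ee_rot: [-3.138, -0.004, 0.025]
force: [0.3, -1.1, -2.8]
width: 0.0396
gripper_force: 49.8
```

```bash
python3 -m handwheel '[{"delta_pos":[0,0,0],"dr":[4,0,0]},{"delta_pos":[0,0,0],"dr":[7,0,0]},{"delta_pos":[0,0,0],"dr":[7,0,0]},{"delta_pos":[0,0,0],"dr":[7,0,0]},{"delta_pos":[0,0,0],"dr":[7,0,0]},{"delta_pos":[0,0,0],"dr":[4,0,0]},{"delta_pos":[0,0,0],"dr":[0,0,0]},{"delta_pos":[0,0,0],"dr":[0,0,0]},{"delta_pos":[0,0,0],"dr":[0,0,0]},{"delta_pos":[0,0,0],"dr":[0,0,0]}]'
python3 -m handwheel '[{"delta_pos":[0,0,0],"dr":[0,0,0]},{"delta_pos":[0,0,0],"dr":[0,0,0]},{"delta_pos":[0,0,0],"dr":[0,0,0]},{"delta_pos":[0,0,0],"dr":[0,0,0]},{"delta_pos":[0,0,0],"dr":[0,0,0]},{"delta_pos":[0,0,0],"dr":[0,0,0]},{"delta_pos":[0,0,0],"dr":[0,0,0]},{"delta_pos":[0,0,0],"dr":[0,0,0]}]'
python3 - <<'E'
from h import *
im=grab_frame("side"); cv2.imwrite("pics/tip1.png",im[:,:,::-1])
for q in("ball1_center","shaker1_eye"): print(q,[(np.round(d["location"]).tolist(),round(d["conf"],2)) for d in mark_of("side",q)])
cv2.imwrite("pics/tip1c.png",cv2.resize(im[60:210,110:310,::-1],None,fx=3.9,fy=3.9,interpolation=cv2.INTER_CUBIC))
E
```

```text
t: 6.1
eef_pos: [0.4655, 0.2689, 0.3564]
ee_rot: [-2.515, -0.015, 0.022]
force: [0.2, -0.0, -3.1]
width: 0.0393
gripper_force: 49.8
t: 6.9
eef_pos: [0.4659, 0.2682, 0.3565]
ee_rot: [-2.513, -0.015, 0.02]
force: [0.4, -0.1, -3.1]
width: 0.04
gripper_force: 49.8
ball1_center [([199.0, 112.0], 0.58)]
shaker1_eye [([196.0, 216.0], 0.97), ([162.0, 163.0], 0.93), ([239.0, 196.0], 0.89), ([321.0, 283.0], 0.89), ([171.0, 189.0], 0.8)]
```

View pics/tip1c.png

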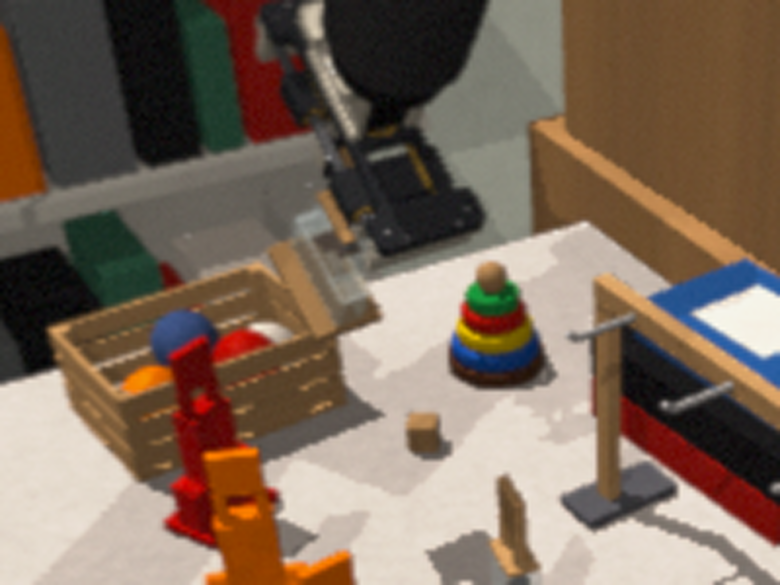

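The tipped shaker is near (200,115) in the full image, held firmly at 36°. Next I'll tip it the other way and back.

```bash
python3 -m handwheel '[{"delta_pos":[0,0,0],"dr":[-6,0,0]},{"delta_pos":[0,0,0],"dr":[-7.5,0,0]},{"delta_pos":[0,0,0],"dr":[-7.5,0,0]},{"delta_pos":[0,0,0],"dr":[-7.5,0,0]},{"delta_pos":[0,0,0],"dr":[-7.5,0,0]},{"delta_pos":[0,0,0],"dr":[-7.5,0,0]},{"delta_pos":[0,0,0],"dr":[-7.5,0,0]},{"delta_pos":[0,0,0],"dr":[-7.5,0,0]},{"delta_pos":[0,0,0],"dr":[-7.5,0,0]},{"delta_pos":[0,0,0],"dr":[-6,0,0]}]'
python3 -m handwheel '[{"delta_pos":[0,0,0],"dr":[0,0,0]},{"delta_pos":[0,0,0],"dr":[0,0,0]},{"delta_pos":[0,0,0],"dr":[0,0,0]},{"delta_pos":[0,0,0],"dr":[0,0,0]},{"delta_pos":[0,0,0],"dr":[0,0,0]},{"delta_pos":[0,0,0],"dr":[0,0,0]},{"delta_pos":[0,0,0],"dr":[0,0,0]},{"delta_pos":[0,0,0],"dr":[0,0,0]},{"delta_pos":[0,0,0],"dr":[0,0,0]},{"delta_pos":[0,0,0],"dr":[0,0,0]}]'
python3 -m handwheel '[{"delta_pos":[0,0,0],"dr":[0,0,0]},{"delta_pos":[0,0,0],"dr":[0,0,0]},{"delta_pos":[0,0,0],"dr":[0,0,0]},{"delta_pos":[0,0,0],"dr":[0,0,0]}]'
python3 -m handwheel '[{"delta_pos":[0,0,0],"dr":[6,0,0]},{"delta_pos":[0,0,0],"dr":[7.5,0,0]},{"delta_pos":[0,0,0],"dr":[7.5,0,0]},{"delta_pos":[0,0,0],"dr":[7.5,0,0]},{"delta_pos":[0,0,0],"dr":[7.5,0,0]},{"delta_pos":[0,0,0],"dr":[7.5,0,0]},{"delta_pos":[0,0,0],"dr":[7.5,0,0]},{"delta_pos":[0,0,0],"dr":[7.5,0,0]},{"delta_pos":[0,0,0],"dr":[7.5,0,0]},{"delta_pos":[0,0,0],"dr":[6,0,0]}]'
python3 -m handwheel '[{"delta_pos":[0,0,0],"dr":[0,0,0]},{"delta_pos":[0,0,0],"dr":[0,0,0]},{"delta_pos":[0,0,0],"dr":[0,0,0]},{"delta_pos":[0,0,0],"dr":[0,0,0]},{"delta_pos":[0,0,0],"dr":[0,0,0]},{"delta_pos":[0,0,0],"dr":[0,0,0]},{"delta_pos":[0,0,0],"dr":[0,0,0]},{"delta_pos":[0,0,0],"dr":[0,0,0]},{"delta_pos":[0,0,0],"dr":[0,0,0]},{"delta_pos":[0,0,0],"dr":[0,0,0]}]'
python3 -m handwheel '[{"delta_pos":[0,0,0],"dr":[0,0,0]},{"delta_pos":[0,0,0],"dr":[0,0,0]},{"delta_pos":[0,0,0],"dr":[0,0,0]},{"delta_pos":[0,0,0],"dr":[-6,0,0]},{"delta_pos":[0,0,0],"dr":[-7.5,0,0]},{"delta_pos":[0,0,0],"dr":[-7.5,0,0]},{"delta_pos":[0,0,0],"dr":[-7.5,0,0]},{"delta_pos":[0,0,0],"dr":[-7.5,0,0]},{"delta_pos":[0,0,0],"dr":[0,0,0]},{"delta_pos":[0,0,0],"dr":[0,0,0]}]'
python3 - <<'E'
from h import *
im=grab_frame("side"); cv2.imwrite("pics/s2.png",im[:,:,::-1])
for q in("ball1_center","shaker1_eye"): print(q,[(np.round(d["location"]).tolist(),round(d["conf"],2)) for d in mark_of("side",q)])
s=get_state(); e=s["eef_pos"]; print(s["q"],e)
for z in(.095,.069,.02,.127): print(z,proj("side",[e[0],e[1],e[2]-.1555+z]))
cv2.imwrite("pics/s2c.png",cv2.resize(im[70:160,170:270,::-1],None,fx=6,fy=6,interpolation=cv2.INTER_CUBIC))
E
```

```text
t: 8.05
eef_pos: [0.4658, 0.2696, 0.3561]
ee_rot: [2.51, 0.015, 0.021]
force: [0.9, -0.3, -3.2]
width: 0.0398
gripper_force: 49.8
t: 9.05
eef_pos: [0.4659, 0.2683, 0.3565]
ee_rot: [2.513, 0.015, 0.021]
force: [-0.2, 0.3, -2.7]
width: 0.0398
gripper_force: 49.8
t: 9.45
eef_pos: [0.4659, 0.2683, 0.3566]
ee_rot: [2.513, 0.015, 0.021]
force: [0.5, 0.4, -2.6]
width: 0.0396
gripper_force: 49.8
t: 10.45
eef_pos: [0.4654, 0.2676, 0.3574]
ee_rot: [-2.509, -0.017, 0.021]
force: [-0.8, -0.4, -3.2]
width: 0.0395
gripper_force: 49.8
t: 11.45
eef_pos: [0.4659, 0.2682, 0.3566]
ee_rot: [-2.513, -0.015, 0.02]
force: [-0.2, -0.4, -2.3]
width: 0.0396
gripper_force: 49.8
t: 12.45
eef_pos: [0.4654, 0.2695, 0.3557]
ee_rot: [-3.141, 0.001, 0.027]
force: [-0.0, 0.1, -3.4]
width: 0.0396
gripper_force: 49.8
ball1_center []
shaker1_eye [([162.0, 160.0], 0.9), ([195.0, 216.0], 0.83), ([321.0, 283.0], 0.76), ([241.0, 197.0], 0.71), ([172.0, 187.0], 0.66)]
[ 8.85738989e-01  7.55496277e-02 -1.03309180e-01 -1.20952382e-03
 -1.39007971e+00  7.09615341e-01] [0.46597016 0.26783932 0.35693797]
0.095 [[202.02329524 126.87321647]]
0.069 [[203.00114295 134.86112388]]
0.02 [[204.76670529 149.29939369]]
0.127 [[200.77820174 116.71109932]]
```

View pics/s2c.png

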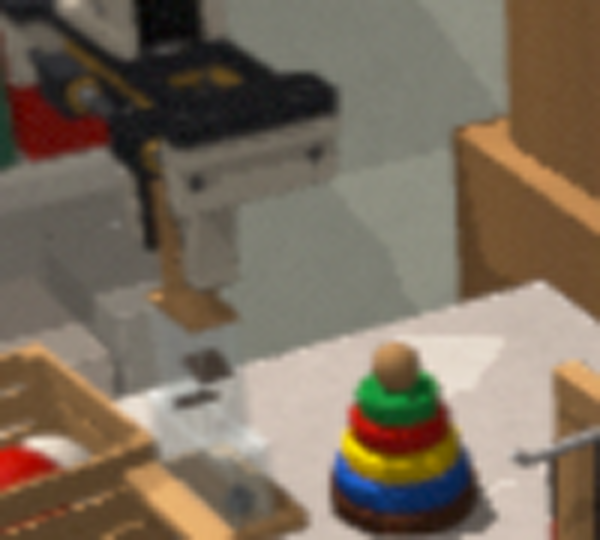

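The ball now sits in the belly, at crop (240,495), which is about (210,152) in the full image and where z = 20 should project. Carrying C to stand off from peg1.

```bash
python3 -m handwheel '[{"delta_pos":[0.7,-0.47,0],"dr":[0,0,1.7]},{"delta_pos":[0.72,-0.47,0],"dr":[0,0,0]},{"delta_pos":[0.72,-0.47,0],"dr":[0,0,0]},{"delta_pos":[0.71,-0.47,0],"dr":[0,0,0]},{"delta_pos":[0.71,-0.47,-0.4],"dr":[0,0,0]},{"delta_pos":[0,0,-0.8],"dr":[0,0,0]},{"delta_pos":[0,0,-0.9],"dr":[0,0,0]},{"delta_pos":[0,0,-0.9],"dr":[0,0,0]},{"delta_pos":[0,0,-0.5],"dr":[0,0,0]},{"delta_pos":[0,0,0],"dr":[0,0,0]}]'
python3 -m handwheel '[{"delta_pos":[0,0,0],"dr":[0,0,0]},{"delta_pos":[0,0,0],"dr":[0,0,0]},{"delta_pos":[0,0,0],"dr":[0,0,0]}]'
python3 - <<'E'
from h import *
im=grab_frame("side"); cv2.imwrite("pics/s3.png",im[:,:,::-1]); print(get_state()["eef_pos"],get_state()["ee_rot"])
t=grab_frame("top"); cv2.imwrite("pics/t3.png",t[:,:,::-1])
a=cv2.resize(im[95:215,195:285,::-1],None,fx=5,fy=5,interpolation=cv2.INTER_CUBIC)
b=cv2.resize(t[160:240,180:240,::-1],None,fx=5.8,fy=7.5,interpolation=cv2.INTER_CUBIC)
cv2.imwrite("pics/s3c.png",np.hstack([a,b]))
E
```

```text
t: 13.6
eef_pos: [0.5717, 0.1961, 0.2496]
ee_rot: [3.141, 0.003, 0.053]
force: [0.6, 0.7, -2.3]
width: 0.0396
gripper_force: 49.8
t: 13.9
eef_pos: [0.5732, 0.1979, 0.253]
ee_rot: [-3.14, -0.002, 0.055]
force: [0.2, 0.0, -2.4]
width: 0.0397
gripper_force: 49.8
[0.57305013 0.19792344 0.25275124] [-3.14046802e+00 -1.68006817e-03  5.49116587e-02]
```

View pics/s3c.png

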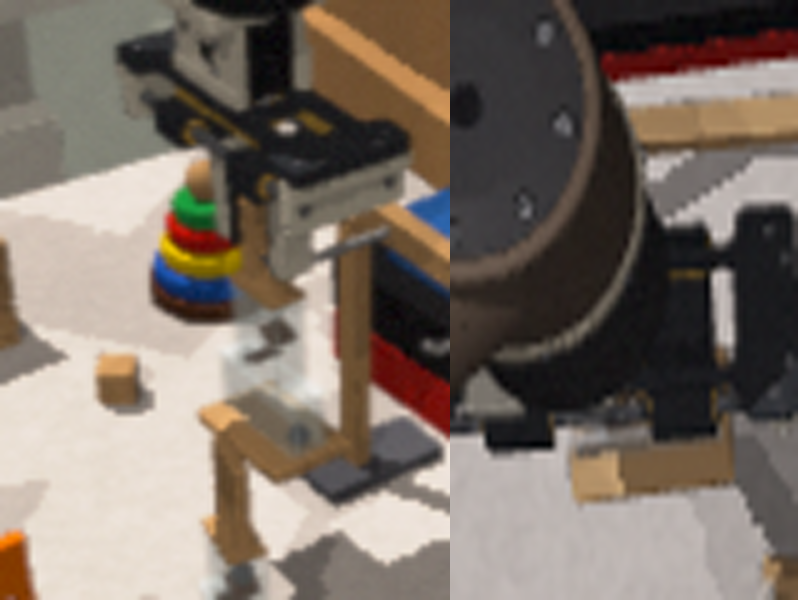

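```bash
python3 - <<'E'
from h import *
F=foot(.573,.1979,.057,.0973); print(proj("top",F[2:]), "obs right(228.6,224.3) left(201.5,226.3)")
E=np.array([.573,.1979,.2528-.0285]); print(proj("side",[E]), proj("side",E+[0,0,.011]), proj("side",E-[0,0,.011]))
print(proj("side",[.67321-.06*.998-.0107,.01518-.0034+.1872,.224]))
E
```

```text
[[228.70599041 224.85096493]
 [200.75996244 226.70428833]] obs right(228.6,224.3) left(201.5,226.3)
[[247.14937091 148.92906806]] [[247.01630643 145.75311269]] [[247.28080216 152.06721335]]
[[255.416756   146.17752346]]
```

```bash
python3 -m handwheel '[{"delta_pos":[0.2,0,-0.06],"dr":[0,0,0]},{"delta_pos":[0.3,0.02,0],"dr":[0,0,0]},{"delta_pos":[0.3,0.02,0],"dr":[0,0,0]},{"delta_pos":[0,0,0],"dr":[0,0,0]}]'
python3 -m handwheel '[{"delta_pos":[0.3,0.02,0],"dr":[0,0,0]},{"delta_pos":[0.3,0.02,0],"dr":[0,0,0]},{"delta_pos":[0.3,0.02,0],"dr":[0,0,0]},{"delta_pos":[0.1,0.01,0],"dr":[0,0,0]},{"delta_pos":[0,0,0],"dr":[0,0,0]},{"delta_pos":[0,0,0],"dr":[0,0,0]}]'
python3 - <<'E'
from h import *
im=grab_frame("side"); cv2.imwrite("pics/s4.png",im[:,:,::-1]); s=get_state(); print(s["eef_pos"],s["ee_rot"],s["force"],s["moment"])
E
```

```text
t: 14.4
eef_pos: [0.598, 0.1991, 0.2492]
ee_rot: [3.141, 0.0, 0.055]
force: [-0.2, -0.6, -3.1]
width: 0.0394
gripper_force: 49.8
t: 15.0
eef_pos: [0.6265, 0.201, 0.2496]
ee_rot: [3.141, 0.0, 0.055]
force: [-0.2, -0.1, -2.9]
width: 0.0395
gripper_force: 49.8
[0.62645901 0.20101007 0.24972202] [3.14158435e+00 2.38091932e-04 5.49637002e-02] [-0.18103262 -0.16105227 -3.72357359] [-0.06081586 -0.01950707  0.03358466]
```

```bash
python3 -m handwheel '[{"delta_pos":[0,0,-0.1],"dr":[0,0,0]},{"delta_pos":[0,0,-0.1],"dr":[0,0,0]},{"delta_pos":[0,0,0],"dr":[0,0,0]},{"delta_pos":[0,0,0],"dr":[0,0,0]}]'
python3 -m handwheel '[{"delta_pos":[0,0,-0.05],"dr":[0,0,0]},{"delta_pos":[0,0,-0.03],"dr":[0,0,0]},{"delta_pos":[0,0,0],"dr":[0,0,0]},{"delta_pos":[0,0,0],"dr":[0,0,0]}]'
python3 - <<'E'
from h import *
im=grab_frame("side"); cv2.imwrite("pics/s5.png",im[:,:,::-1])
cv2.imwrite("pics/s5c.png",cv2.resize(im[110:210,210:310,::-1],None,fx=6,fy=6,interpolation=cv2.INTER_CUBIC))
E
```

```text
t: 15.45
eef_pos: [0.6265, 0.201, 0.2436]
ee_rot: [3.141, 0.0, 0.055]
force: [0.0, -0.0, -2.4]
width: 0.0394
gripper_force: 49.8
t: 15.85
eef_pos: [0.6267, 0.201, 0.2414]
ee_rot: [3.142, 0.0, 0.055]
force: [-0.1, -0.6, -2.7]
width: 0.0397
gripper_force: 49.8
```

View pics/s5c.png

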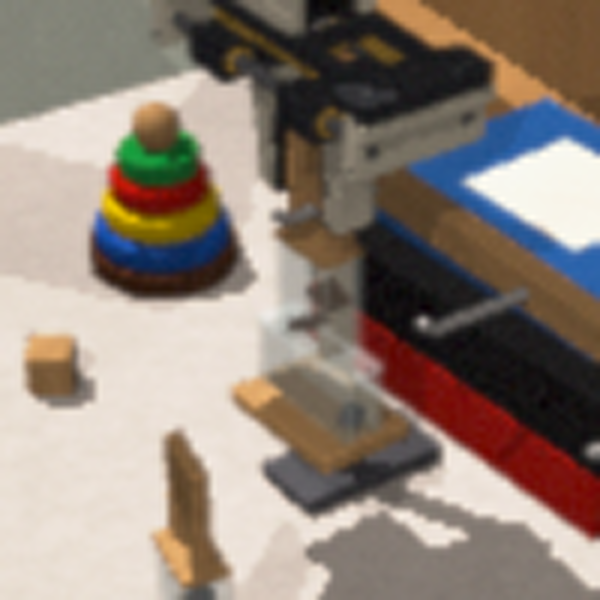

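The peg tip shows at crop (290,215), in front of the tab, so it is through the eye. Lowering further until the peg takes the weight.

```bash
python3 -m handwheel '[{"delta_pos":[0,0,-0.05],"dr":[0,0,0]},{"delta_pos":[0,0,0],"dr":[0,0,0]},{"delta_pos":[0,0,0],"dr":[0,0,0]}]'
python3 -m handwheel '[{"delta_pos":[0,0,-0.04],"dr":[0,0,0]},{"delta_pos":[0,0,0],"dr":[0,0,0]},{"delta_pos":[0,0,0],"dr":[0,0,0]}]'
```

```text
t: 16.2
eef_pos: [0.6269, 0.2011, 0.2408]
ee_rot: [-3.141, -0.001, 0.055]
force: [-2.7, -0.5, 4.7]
width: 0.0394
gripper_force: 49.8
t: 16.5
eef_pos: [0.6269, 0.2011, 0.2407]
ee_rot: [-3.141, -0.002, 0.056]
force: [-5.5, -0.0, 10.5]
width: 0.0396
gripper_force: 49.8
```

```bash
python3 -m handwheel '[{"delta_pos":[0,0,0.05],"dr":[0,0,0]},{"delta_pos":[0,0,0],"dr":[0,0,0]}]'
python3 -m handwheel '[{"delta_pos":[0,0,0],"dr":[0,0,0]},{"delta_pos":[0,0,0],"dr":[0,0,0]},{"delta_pos":[0,0,0],"dr":[0,0,0]},{"delta_pos":[0,0,0],"dr":[0,0,0]},{"delta_pos":[0,0,0],"dr":[0,0,0]}]' -0.4
python3 -m handwheel '[{"delta_pos":[0,0,0.3],"dr":[0,0,0]},{"delta_pos":[0,0,0.7],"dr":[0,0,0]},{"delta_pos":[0,0,0.9],"dr":[0,0,0]},{"delta_pos":[0,0,0.9],"dr":[0,0,0]},{"delta_pos":[0,0,0.2],"dr":[0,0,0]},{"delta_pos":[-0.8,0,0],"dr":[0,0,0]},{"delta_pos":[-0.8,0,0],"dr":[0,0,0]},{"delta_pos":[-0.8,0,0],"dr":[0,0,0]},{"delta_pos":[0,0,0],"dr":[0,0,0]},{"delta_pos":[0,0,0],"dr":[0,0,0]}]'
python3 - <<'E'
from h import *
im=grab_frame("side"); cv2.imwrite("pics/s6.png",im[:,:,::-1])
for c in("side","top"):
    if c=="top": cv2.imwrite("pics/t6.png",grab_frame("top")[:,:,::-1])
    for q in("shaker1","shaker1_eye"): print(c,q,[(np.round(d["location"]).tolist(),round(d["conf"],2)) for d in mark_of(c,q)])
a=cv2.resize(im[110:300,210:320,::-1],None,fx=3.1,fy=3.1,interpolation=cv2.INTER_CUBIC)
t=cv2.imread("pics/t6.png")[225:270,175:335]; b=cv2.resize(t,None,fx=2.8,fy=2.8)
b=cv2.copyMakeBorder(b,0,a.shape[0]-b.shape[0],0,0,cv2.BORDER_CONSTANT); cv2.imwrite("pics/s6c.png",np.hstack([a,b]))
E
```

```text
t: 16.7
eef_pos: [0.6269, 0.2011, 0.2408]
ee_rot: [-3.141, -0.001, 0.055]
force: [-2.4, -0.3, 5.7]
width: 0.0397
gripper_force: 49.8
t: 17.2
eef_pos: [0.6267, 0.201, 0.2399]
ee_rot: [3.141, 0.0, 0.055]
force: [0.6, 0.2, -0.1]
width: 0.0611
gripper_force: 0.0
t: 18.2
eef_pos: [0.5546, 0.2012, 0.331]
ee_rot: [-3.141, -0.001, 0.056]
force: [-0.3, 0.3, -0.0]
width: 0.0616
gripper_force: 0.0
side shaker1 [([275.0, 271.0], 0.96), ([316.0, 318.0], 0.93), ([201.0, 250.0], 0.71), ([170.0, 193.0], 0.67), ([245.0, 233.0], 0.61), ([264.0, 179.0], 0.59), ([289.0, 161.0], 0.41)]
side shaker1_eye [([320.0, 283.0], 0.85), ([170.0, 189.0], 0.84), ([163.0, 160.0], 0.83), ([192.0, 216.0], 0.69), ([243.0, 197.0], 0.55), ([263.0, 318.0], 0.28)]
top shaker1 [([308.0, 244.0], 0.98), ([243.0, 246.0], 0.9), ([243.0, 291.0], 0.63), ([201.0, 291.0], 0.57), ([208.0, 190.0], 0.5), ([214.0, 197.0], 0.41)]
top shaker1_eye [([367.0, 240.0], 0.96), ([245.0, 288.0], 0.92), ([242.0, 241.0], 0.91)]
```

View pics/s6c.png

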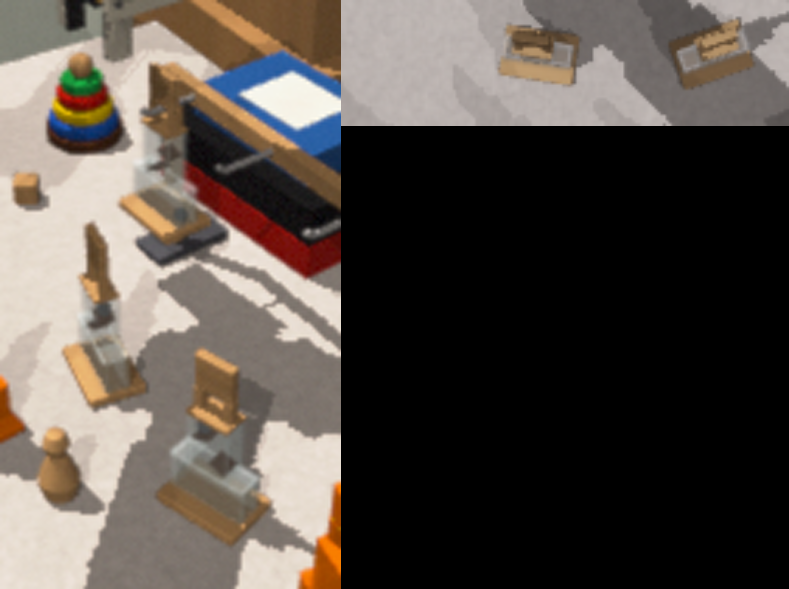

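C hangs on peg1 at crop (165,165), with the ball in its belly. Checking whether A or B has moved before going for B.

```bash
cat >> h.py <<'E'
def shift(c,a,b,box):
    """pixel shift of the patch box=(u0,v0,u1,v1) from picture a to b"""
    u0,v0,u1,v1=box; A=cv2.imread(a); B=cv2.imread(b); m=16
    r=cv2.matchTemplate(B[v0-m:v1+m,u0-m:u1+m],A[v0:v1,u0:u1],cv2.TM_CCOEFF_NORMED)
    _,s,_,p=cv2.minMaxLoc(r); return p[0]-m,p[1]-m,round(s,2)
E
python3 - <<'E'
from h import *
for n,s,t in(("A",(262,222,300,286),(290,231,325,259)),("B",(229,182,262,245),(229,231,262,258))):
    print(n,shift("side","pics/side0.png","pics/s6.png",s),shift("top","pics/top0.png","pics/t6.png",t))
E
```

```text
A (0, 0, 0.52) (-7, 12, 0.35)
B (0, 0, 0.87) (0, 0, 0.86)
```

```bash
python3 -m handwheel '[{"delta_pos":[-0.51,-0.8,0],"dr":[0,0,-6]},{"delta_pos":[-0.51,-0.8,0],"dr":[0,0,-5.85]},{"delta_pos":[-0.51,-0.81,-0.5],"dr":[0,0,0]},{"delta_pos":[-0.5,-0.81,-0.8],"dr":[0,0,0]},{"delta_pos":[0,0,-0.6],"dr":[0,0,0]},{"delta_pos":[0,0,0],"dr":[0,0,0]},{"delta_pos":[0,0,0],"dr":[0,0,0]},{"delta_pos":[0,0,0],"dr":[0,0,0]}]' -1
```

```text
t: 19.3
eef_pos: [0.4948, 0.105, 0.2741]
ee_rot: [-3.141, -0.001, -0.151]
force: [-0.1, 0.5, 0.2]
width: 0.0877
gripper_force: 0.0
```

```bash
python3 - <<'E'
from h import *
cv2.imwrite("pics/s7.png",grab_frame("side")[:,:,::-1])
print(shift("side","pics/side0.png","pics/s7.png",(229,200,262,245)),shift("side","pics/side0.png","pics/s7.png",(262,222,300,286)))
E
python3 -m handwheel '[{"delta_pos":[-0.04,0,-0.4],"dr":[0,0,0]},{"delta_pos":[0,0,-0.8],"dr":[0,0,0]},{"delta_pos":[0,0,-0.9],"dr":[0,0,0]},{"delta_pos":[0,0,-0.9],"dr":[0,0,0]},{"delta_pos":[0,0,-0.6],"dr":[0,0,0]},{"delta_pos":[0,0,-0.33],"dr":[0,0,0]},{"delta_pos":[0,0,0],"dr":[0,0,0]},{"delta_pos":[0,0,0],"dr":[0,0,0]}]'
```

```text
(0, 0, 0.89) (0, 0, 0.58)
t: 20.15
eef_pos: [0.493, 0.1047, 0.1558]
ee_rot: [-3.141, -0.001, -0.151]
force: [0.1, -0.9, 0.8]
width: 0.0877
gripper_force: 0.0
```

```bash
python3 -m handwheel '[{"delta_pos":[0,0,0],"dr":[0,0,0]},{"delta_pos":[0,0,0],"dr":[0,0,0]},{"delta_pos":[0,0,0],"dr":[0,0,0]},{"delta_pos":[0,0,0],"dr":[0,0,0]},{"delta_pos":[0,0,0],"dr":[0,0,0]},{"delta_pos":[0,0,0],"dr":[0,0,0]},{"delta_pos":[0,0,0],"dr":[0,0,0]},{"delta_pos":[0,0,0],"dr":[0,0,0]}]' 1 50
python3 -m handwheel '[{"delta_pos":[0,0,0.2],"dr":[0,0,0]},{"delta_pos":[0,0,0.5],"dr":[0,0,0]},{"delta_pos":[0,0,0.8],"dr":[0,0,0]},{"delta_pos":[0,0,0.9],"dr":[0,0,0]},{"delta_pos":[0,0,0.9],"dr":[0,0,0]},{"delta_pos":[0,0,0.9],"dr":[0,0,4]},{"delta_pos":[0,0,0.9],"dr":[0,0,4]},{"delta_pos":[0,0,0.9],"dr":[0,0,3.9]},{"delta_pos":[0,0,0.7],"dr":[0,0,0]},{"delta_pos":[0,0,0],"dr":[0,0,0]}]'
```

```text
t: 20.95
eef_pos: [0.4926, 0.1045, 0.1552]
ee_rot: [3.142, 0.0, -0.152]
force: [-0.2, 0.3, -0.4]
width: 0.0399
gripper_force: 49.9
t: 21.95
eef_pos: [0.4935, 0.1047, 0.3596]
ee_rot: [-3.14, -0.005, 0.056]
force: [-0.1, 0.3, -1.0]
width: 0.0394
gripper_force: 49.9
```

```bash
python3 -m handwheel '[{"delta_pos":[0,0,0],"dr":[4,0,0]},{"delta_pos":[0,0,0],"dr":[7,0,0]},{"delta_pos":[0,0,0],"dr":[7,0,0]},{"delta_pos":[0,0,0],"dr":[7,0,0]},{"delta_pos":[0,0,0],"dr":[7,0,0]},{"delta_pos":[0,0,0],"dr":[4,0,0]},{"delta_pos":[0,0,0],"dr":[0,0,0]},{"delta_pos":[0,0,0],"dr":[0,0,0]},{"delta_pos":[0,0,0],"dr":[0,0,0]},{"delta_pos":[0,0,0],"dr":[0,0,0]}]'
python3 -m handwheel '[{"delta_pos":[0,0,0],"dr":[0,0,0]},{"delta_pos":[0,0,0],"dr":[0,0,0]},{"delta_pos":[0,0,0],"dr":[0,0,0]},{"delta_pos":[0,0,0],"dr":[0,0,0]},{"delta_pos":[0,0,0],"dr":[0,0,0]},{"delta_pos":[0,0,0],"dr":[0,0,0]},{"delta_pos":[0,0,0],"dr":[0,0,0]},{"delta_pos":[0,0,0],"dr":[0,0,0]},{"delta_pos":[0,0,0],"dr":[0,0,0]},{"delta_pos":[0,0,0],"dr":[0,0,0]}]'
python3 -m handwheel '[{"delta_pos":[0,0,0],"dr":[-6,0,0]},{"delta_pos":[0,0,0],"dr":[-7.5,0,0]},{"delta_pos":[0,0,0],"dr":[-7.5,0,0]},{"delta_pos":[0,0,0],"dr":[-7.5,0,0]},{"delta_pos":[0,0,0],"dr":[-7.5,0,0]},{"delta_pos":[0,0,0],"dr":[-7.5,0,0]},{"delta_pos":[0,0,0],"dr":[-7.5,0,0]},{"delta_pos":[0,0,0],"dr":[-7.5,0,0]},{"delta_pos":[0,0,0],"dr":[-7.5,0,0]},{"delta_pos":[0,0,0],"dr":[-6,0,0]}]'
python3 -m handwheel '[{"delta_pos":[0,0,0],"dr":[0,0,0]},{"delta_pos":[0,0,0],"dr":[0,0,0]},{"delta_pos":[0,0,0],"dr":[0,0,0]},{"delta_pos":[0,0,0],"dr":[0,0,0]},{"delta_pos":[0,0,0],"dr":[0,0,0]},{"delta_pos":[0,0,0],"dr":[0,0,0]},{"delta_pos":[0,0,0],"dr":[0,0,0]},{"delta_pos":[0,0,0],"dr":[0,0,0]},{"delta_pos":[0,0,0],"dr":[0,0,0]},{"delta_pos":[0,0,0],"dr":[0,0,0]}]'
python3 -m handwheel '[{"delta_pos":[0,0,0],"dr":[0,0,0]},{"delta_pos":[0,0,0],"dr":[0,0,0]},{"delta_pos":[0,0,0],"dr":[0,0,0]},{"delta_pos":[0,0,0],"dr":[0,0,0]}]'
python3 -m handwheel '[{"delta_pos":[0,0,0],"dr":[6,0,0]},{"delta_pos":[0,0,0],"dr":[7.5,0,0]},{"delta_pos":[0,0,0],"dr":[7.5,0,0]},{"delta_pos":[0,0,0],"dr":[7.5,0,0]},{"delta_pos":[0,0,0],"dr":[7.5,0,0]},{"delta_pos":[0,0,0],"dr":[7.5,0,0]},{"delta_pos":[0,0,0],"dr":[7.5,0,0]},{"delta_pos":[0,0,0],"dr":[7.5,0,0]},{"delta_pos":[0,0,0],"dr":[7.5,0,0]},{"delta_pos":[0,0,0],"dr":[6,0,0]}]'
python3 -m handwheel '[{"delta_pos":[0,0,0],"dr":[0,0,0]},{"delta_pos":[0,0,0],"dr":[0,0,0]},{"delta_pos":[0,0,0],"dr":[0,0,0]},{"delta_pos":[0,0,0],"dr":[0,0,0]},{"delta_pos":[0,0,0],"dr":[0,0,0]},{"delta_pos":[0,0,0],"dr":[0,0,0]},{"delta_pos":[0,0,0],"dr":[0,0,0]},{"delta_pos":[0,0,0],"dr":[0,0,0]},{"delta_pos":[0,0,0],"dr":[0,0,0]},{"delta_pos":[0,0,0],"dr":[0,0,0]}]'
python3 -m handwheel '[{"delta_pos":[0,0,0],"dr":[0,0,0]},{"delta_pos":[0,0,0],"dr":[0,0,0]},{"delta_pos":[0,0,0],"dr":[0,0,0]},{"delta_pos":[0,0,0],"dr":[-6,0,0]},{"delta_pos":[0,0,0],"dr":[-7.5,0,0]},{"delta_pos":[0,0,0],"dr":[-7.5,0,0]},{"delta_pos":[0,0,0],"dr":[-7.5,0,0]},{"delta_pos":[0,0,0],"dr":[-7.5,0,0]},{"delta_pos":[0,0,0],"dr":[0,0,0]},{"delta_pos":[0,0,0],"dr":[0,0,0]}]'
```

```text
t: 22.95
eef_pos: [0.4923, 0.1052, 0.3564]
ee_rot: [-2.515, -0.033, 0.047]
force: [-0.0, 0.0, -1.5]
width: 0.0396
gripper_force: 49.9
t: 23.95
eef_pos: [0.4926, 0.1044, 0.3562]
ee_rot: [-2.514, -0.033, 0.045]
force: [-0.1, -1.0, -1.3]
width: 0.0396
gripper_force: 49.9
t: 24.95
eef_pos: [0.4926, 0.1056, 0.3561]
ee_rot: [2.51, 0.032, 0.046]
force: [-0.5, 0.4, -2.2]
width: 0.0395
gripper_force: 49.9
t: 25.95
eef_pos: [0.4926, 0.1045, 0.3562]
ee_rot: [2.514, 0.033, 0.045]
force: [0.5, -0.0, -2.5]
width: 0.0396
gripper_force: 50.0
t: 26.35
eef_pos: [0.4926, 0.1045, 0.3562]
ee_rot: [2.514, 0.033, 0.045]
force: [-0.1, -0.8, -3.2]
width: 0.0395
gripper_force: 50.0
t: 27.35
eef_pos: [0.4926, 0.1038, 0.3571]
ee_rot: [-2.51, -0.035, 0.045]
force: [-0.1, -0.1, -3.3]
width: 0.0396
gripper_force: 49.9
t: 28.35
eef_pos: [0.4926, 0.1044, 0.3562]
ee_rot: [-2.514, -0.033, 0.045]
force: [1.0, -0.4, -1.8]
width: 0.0397
gripper_force: 49.9
t: 29.35
eef_pos: [0.4921, 0.1058, 0.3557]
ee_rot: [-3.14, 0.001, 0.058]
force: [-0.2, -0.9, -2.2]
width: 0.0395
gripper_force: 49.9
```

```bash
python3 -m handwheel '[{"delta_pos":[0.6,-0.2,0],"dr":[0,0,0]},{"delta_pos":[0.8,-0.3,0],"dr":[0,0,0]},{"delta_pos":[0.8,-0.3,0],"dr":[0,0,0]},{"delta_pos":[0.7,-0.27,0],"dr":[0,0,0]},{"delta_pos":[0,0,-0.6],"dr":[0,0,0]},{"delta_pos":[0,0,-0.9],"dr":[0,0,0]},{"delta_pos":[0,0,-0.9],"dr":[0,0,0]},{"delta_pos":[0,0,-0.8],"dr":[0,0,0]},{"delta_pos":[0,0,-0.35],"dr":[0,0,0]},{"delta_pos":[0,0,0],"dr":[0,0,0]}]'
python3 -m handwheel '[{"delta_pos":[0,0,0],"dr":[0,0,0]},{"delta_pos":[0,0,0],"dr":[0,0,0]},{"delta_pos":[0,0,0],"dr":[0,0,0]}]'
python3 - <<'E'
from h import *
im=grab_frame("side"); cv2.imwrite("pics/s8.png",im[:,:,::-1]); s=get_state(); e=s["eef_pos"]; print(e,s["ee_rot"])
t=grab_frame("top"); cv2.imwrite("pics/t8.png",t[:,:,::-1])
print("foot pred",proj("top",foot(e[0],e[1],s["ee_rot"][2],e[2]-.1555)[2:]))
print("A shift",shift("side","pics/side0.png","pics/s8.png",(262,222,300,286)))
a=cv2.resize(im[105:225,230:320,::-1],None,fx=4.9,fy=4.9,interpolation=cv2.INTER_CUBIC)
b=cv2.resize(t[190:240,225:280,::-1],None,fx=6,fy=6,interpolation=cv2.INTER_CUBIC)
b=cv2.copyMakeBorder(b,0,a.shape[0]-b.shape[0],0,0,cv2.BORDER_CONSTANT); print(a.shape);cv2.imwrite("pics/s8c.png",np.hstack([a,b]))
E
```

```text
t: 30.35
eef_pos: [0.5791, 0.0713, 0.2486]
ee_rot: [-3.141, 0.002, 0.054]
force: [-0.4, -0.4, -2.5]
width: 0.0396
gripper_force: 49.9
t: 30.65
eef_pos: [0.5801, 0.0725, 0.251]
ee_rot: [-3.141, -0.002, 0.056]
force: [0.2, 0.5, -1.6]
width: 0.0398
gripper_force: 49.9
[0.57994302 0.07251563 0.25077517] [-3.14096330e+00 -1.56240772e-03  5.60046778e-02]
foot pred [[268.42744762 222.39548941]
 [240.64415149 224.20600873]]
A shift (0, 0, 0.51)
(588, 441, 3)
```

View pics/s8c.png

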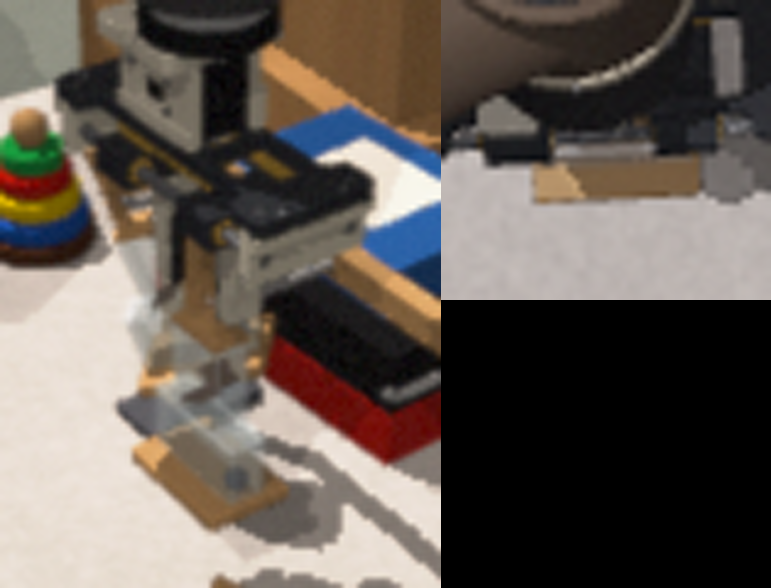

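B's ball is in the belly at crop (237,478), and the foot is within 0.6 px of the prediction. Inserting on peg2.

```bash
python3 -m handwheel '[{"delta_pos":[0.2,0,-0.03],"dr":[0,0,0]},{"delta_pos":[0.3,0.02,0],"dr":[0,0,0]},{"delta_pos":[0.3,0.02,0],"dr":[0,0,0]},{"delta_pos":[0,0,0],"dr":[0,0,0]}]'
python3 -m handwheel '[{"delta_pos":[0.3,0.02,0],"dr":[0,0,0]},{"delta_pos":[0.3,0.02,0],"dr":[0,0,0]},{"delta_pos":[0.3,0.02,0],"dr":[0,0,0]},{"delta_pos":[0.18,0.01,0],"dr":[0,0,0]},{"delta_pos":[0,0,0],"dr":[0,0,0]},{"delta_pos":[0,0,0],"dr":[0,0,0]}]'
python3 -m handwheel '[{"delta_pos":[0,0,-0.1],"dr":[0,0,0]},{"delta_pos":[0,0,-0.1],"dr":[0,0,0]},{"delta_pos":[0,0,-0.05],"dr":[0,0,0]},{"delta_pos":[0,0,0],"dr":[0,0,0]},{"delta_pos":[0,0,0],"dr":[0,0,0]}]'
```

```text
t: 31.15
eef_pos: [0.6049, 0.0737, 0.2483]
ee_rot: [3.141, 0.0, 0.056]
force: [0.7, 0.1, -2.1]
width: 0.0399
gripper_force: 49.9
t: 31.75
eef_pos: [0.6359, 0.0756, 0.2486]
ee_rot: [3.142, 0.001, 0.056]
force: [-0.6, -0.7, -1.8]
width: 0.0398
gripper_force: 49.9
t: 32.25
eef_pos: [0.6359, 0.0757, 0.2414]
ee_rot: [3.142, -0.0, 0.056]
force: [-0.8, 0.1, -1.4]
width: 0.0399
gripper_force: 49.9
```

```bash
python3 -m handwheel '[{"delta_pos":[0,0,-0.05],"dr":[0,0,0]},{"delta_pos":[0,0,0],"dr":[0,0,0]},{"delta_pos":[0,0,0],"dr":[0,0,0]}]'
python3 - <<'E'
from h import *
im=grab_frame("side"); cv2.imwrite("pics/s9.png",im[:,:,::-1])
cv2.imwrite("pics/s9c.png",cv2.resize(im[110:210,240:340,::-1],None,fx=6,fy=6,interpolation=cv2.INTER_CUBIC))
E
```

```text
t: 32.55
eef_pos: [0.6362, 0.0757, 0.2405]
ee_rot: [-3.142, -0.001, 0.056]
force: [-1.5, -0.7, 2.1]
width: 0.0394
gripper_force: 49.9
```

View pics/s9c.png

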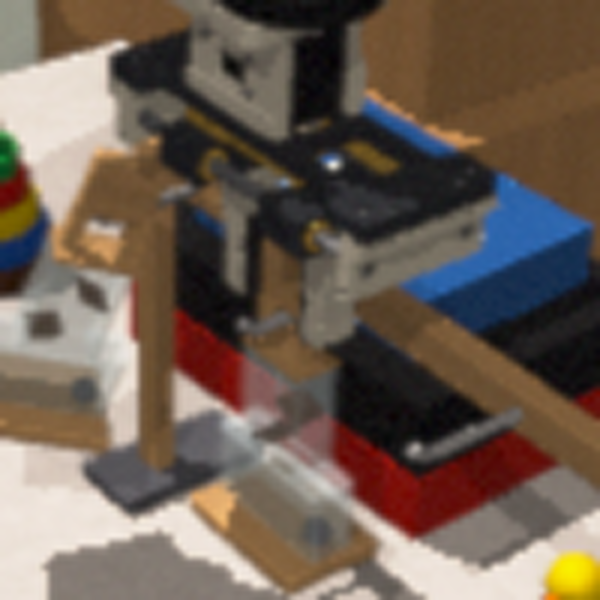

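B's eye is on the peg, whose tip shows at crop (265,322). C, however, is no longer hanging: it appears left of the post at crop (80,320), tilted. I'll release B and then look at C.

```bash
python3 -m handwheel '[{"delta_pos":[0,0,0],"dr":[0,0,0]},{"delta_pos":[0,0,0],"dr":[0,0,0]},{"delta_pos":[0,0,0],"dr":[0,0,0]},{"delta_pos":[0,0,0],"dr":[0,0,0]},{"delta_pos":[0,0,0],"dr":[0,0,0]}]' -0.4
python3 -m handwheel '[{"delta_pos":[0,0,0.3],"dr":[0,0,0]},{"delta_pos":[0,0,0.7],"dr":[0,0,0]},{"delta_pos":[0,0,0.9],"dr":[0,0,0]},{"delta_pos":[0,0,0.9],"dr":[0,0,0]},{"delta_pos":[0,0,0.2],"dr":[0,0,0]},{"delta_pos":[-0.8,-0.8,0],"dr":[0,0,0]},{"delta_pos":[-0.8,-0.8,0],"dr":[0,0,0]},{"delta_pos":[-0.8,-0.8,0],"dr":[0,0,0]},{"delta_pos":[-0.8,-0.8,0],"dr":[0,0,0]},{"delta_pos":[0,0,0],"dr":[0,0,0]}]'
python3 - <<'E'
from h import *
im=grab_frame("side"); cv2.imwrite("pics/s10.png",im[:,:,::-1])
t=grab_frame("top"); cv2.imwrite("pics/t10.png",t[:,:,::-1])
a=cv2.resize(im[100:240,190:315,::-1],None,fx=4,fy=4,interpolation=cv2.INTER_CUBIC)
b=cv2.resize(t[165:260,175:245,::-1],None,fx=4.2,fy=4.2,interpolation=cv2.INTER_CUBIC)
b=cv2.copyMakeBorder(b,0,a.shape[0]-b.shape[0],0,0,cv2.BORDER_CONSTANT); print(a.shape,b.shape);cv2.imwrite("pics/s10c.png",np.hstack([a,b]))
E
```

```text
t: 33.1
eef_pos: [0.636, 0.0756, 0.2397]
ee_rot: [3.142, 0.0, 0.056]
force: [0.4, 0.1, -0.8]
width: 0.0611
gripper_force: 0.0
t: 34.1
eef_pos: [0.5376, -0.0225, 0.3313]
ee_rot: [-3.141, -0.001, 0.054]
force: [0.7, -0.7, 1.2]
width: 0.0616
gripper_force: 0.0
(560, 500, 3) (560, 294, 3)
```

View pics/s10c.png

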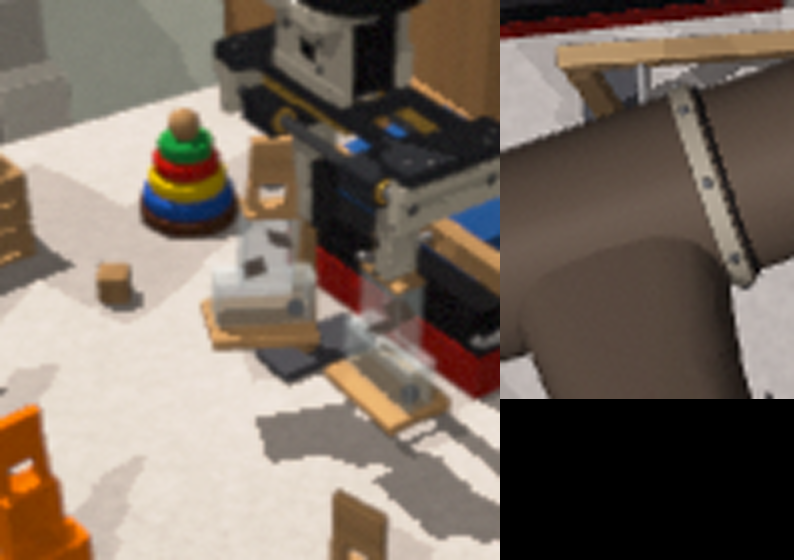

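C's eye is still at about (257,147), where peg1 is. So it looks knocked and turned on its peg rather than fallen. From here I'm working from numbers: I'll let it settle, then compare it with the hung pose in s6.

```bash
python3 -m handwheel '[{"delta_pos":[-0.5,-0.8,0],"dr":[0,0,3]},{"delta_pos":[-0.5,-0.8,0],"dr":[0,0,6]},{"delta_pos":[-0.4,-0.8,0],"dr":[0,0,6]},{"delta_pos":[0,0,0],"dr":[0,0,0]},{"delta_pos":[0,0,0],"dr":[0,0,0]},{"delta_pos":[0,0,0],"dr":[0,0,0]},{"delta_pos":[0,0,0],"dr":[0,0,0]},{"delta_pos":[0,0,0],"dr":[0,0,0]}]' -1
cat > look.py <<'E'
import sys
from h import *
n=sys.argv[1]
im={}
for c in("side","top"):
    im[c]=grab_frame(c); cv2.imwrite(f"pics/{c[0]}{n}.png",im[c][:,:,::-1])
    for q in("shaker1","shaker1_eye","ball1_center"): print(c,q,[(np.round(d["location"]).astype(int).tolist(),round(d["conf"],2)) for d in mark_of(c,q)])
print("C side vs s6",shift("side","pics/s6.png",f"pics/s{n}.png",(248,135,282,192)),"vs s10",shift("side","pics/s10.png",f"pics/s{n}.png",(240,132,272,190)))
print("A",shift("side","pics/side0.png",f"pics/s{n}.png",(262,222,300,286)),shift("top","pics/top0.png",f"pics/t{n}.png",(290,231,325,259)))
print(get_state()["eef_pos"],get_state()["ee_rot"])
E
python3 look.py 11; python3 - <<'E'
from h import *
for i,x in enumerate(((.6265,.2011),(.6362,.0757))): 
    print("hung",i,[proj(c,[*x,z]).round(0).tolist() for c in("side","top") for z in(.0853,.1053,.2123)])
E
```

```text
t: 35.0
eef_pos: [0.4984, -0.0918, 0.3297]
ee_rot: [-3.142, 0.0, 0.318]
force: [-0.2, -0.4, 0.1]
width: 0.0875
gripper_force: 0.0
side shaker1 [([315, 317], 0.96), ([202, 251], 0.95), ([174, 218], 0.81), ([274, 272], 0.8), ([261, 180], 0.64), ([172, 196], 0.58), ([318, 184], 0.56)]
side shaker1_eye [([286, 164], 0.98), ([161, 160], 0.98), ([320, 287], 0.94), ([172, 193], 0.69), ([196, 214], 0.61)]
side ball1_center []
top shaker1 [([152, 284], 0.87), ([201, 292], 0.75), ([306, 242], 0.74), ([212, 208], 0.57), ([359, 246], 0.57), ([252, 198], 0.52)]
top shaker1_eye [([136, 283], 0.95), ([189, 290], 0.8), ([370, 237], 0.64), ([250, 190], 0.6), ([278, 159], 0.53), ([340, 276], 0.33)]
top ball1_center []
C side vs s6 (-2, 2, 0.48) vs s10 (-6, 3, 0.47)
A (0, 0, 0.87) (-14, -4, 0.58)
[ 0.49797971 -0.09233356  0.32988726] [ 3.14155175e+00 -4.82400928e-05  3.17727193e-01]
hung 0 [[[262.0, 180.0]], [[262.0, 175.0]], [[262.0, 147.0]], [[214.0, 200.0]], [[213.0, 199.0]], [[209.0, 193.0]]]
hung 1 [[[286.0, 199.0]], [[286.0, 194.0]], [[287.0, 165.0]], [[253.0, 197.0]], [[253.0, 196.0]], [[251.0, 189.0]]]
```

C's base at side (261,180) matches the hung prediction of (262,180), so it is still on the peg. B hangs where it should. A has not moved, so I'll grasp it.

```bash
python3 -m handwheel '[{"delta_pos":[-0.15,-0.25,-0.5],"dr":[0,0,0.1]},{"delta_pos":[0,0,-0.9],"dr":[0,0,0]},{"delta_pos":[0,0,-0.9],"dr":[0,0,0]},{"delta_pos":[0,0,-0.9],"dr":[0,0,0]},{"delta_pos":[0,0,-0.9],"dr":[0,0,0]},{"delta_pos":[0,0,-0.8],"dr":[0,0,0]},{"delta_pos":[0,0,-0.6],"dr":[0,0,0]},{"delta_pos":[0,0,-0.33],"dr":[0,0,0]},{"delta_pos":[0,0,0],"dr":[0,0,0]},{"delta_pos":[0,0,0],"dr":[0,0,0]}]'
python3 look.py 12
```

```text
t: 36.4
eef_pos: [0.494, -0.0999, 0.1556]
ee_rot: [3.141, -0.001, 0.32]
force: [0.8, -0.5, 0.1]
width: 0.088
gripper_force: 0.0
side shaker1 [([259, 181], 0.83), ([316, 317], 0.71), ([200, 249], 0.7), ([171, 194], 0.68), ([277, 273], 0.57), ([176, 220], 0.55), ([287, 200], 0.53)]
side shaker1_eye [([194, 216], 0.91), ([159, 161], 0.9), ([319, 282], 0.68)]
side ball1_center [([260, 180], 0.67)]
top shaker1 [([199, 294], 0.95), ([214, 205], 0.89), ([251, 198], 0.85), ([151, 286], 0.7), ([356, 244], 0.7), ([308, 240], 0.42)]
top shaker1_eye [([192, 290], 0.92), ([140, 284], 0.85), ([247, 191], 0.61), ([364, 239], 0.56), ([208, 198], 0.15)]
top ball1_center []
C side vs s6 (-2, -4, 0.69) vs s10 (0, 0, 0.72)
A (0, 0, 0.34) (-11, 4, 0.6)
[ 0.49363403 -0.0998232   0.15535194] [ 3.14146148e+00 -7.41921948e-04  3.19467958e-01]
```

```bash
python3 -m handwheel '[{"delta_pos":[0,0,0],"dr":[0,0,0]},{"delta_pos":[0,0,0],"dr":[0,0,0]},{"delta_pos":[0,0,0],"dr":[0,0,0]},{"delta_pos":[0,0,0],"dr":[0,0,0]},{"delta_pos":[0,0,0],"dr":[0,0,0]},{"delta_pos":[0,0,0],"dr":[0,0,0]},{"delta_pos":[0,0,0],"dr":[0,0,0]},{"delta_pos":[0,0,0],"dr":[0,0,0]}]' 1 50
python3 -m handwheel '[{"delta_pos":[0,0,0.2],"dr":[0,0,0]},{"delta_pos":[0,0,0.5],"dr":[0,0,0]},{"delta_pos":[0,0,0.8],"dr":[0,0,0]},{"delta_pos":[0,0,0.9],"dr":[0,0,0]},{"delta_pos":[0,0,0.9],"dr":[0,0,0]},{"delta_pos":[0,0,0.9],"dr":[0,0,-5]},{"delta_pos":[0,0,0.9],"dr":[0,0,-5]},{"delta_pos":[0,0,0.9],"dr":[0,0,-5]},{"delta_pos":[0,0,0.7],"dr":[0,0,0]},{"delta_pos":[0,0,0],"dr":[0,0,0]}]'
```

```text
t: 37.6
eef_pos: [0.4933, -0.0998, 0.1548]
ee_rot: [-3.141, 0.0, 0.319]
force: [-0.1, 0.7, -0.6]
width: 0.0398
gripper_force: 49.9
t: 38.6
eef_pos: [0.4945, -0.1, 0.3593]
ee_rot: [3.141, -0.005, 0.058]
force: [1.2, -0.1, -2.0]
width: 0.0396
gripper_force: 49.9
```

```bash
python3 -m handwheel '[{"delta_pos":[0,0,0],"dr":[4,0,0]},{"delta_pos":[0,0,0],"dr":[7,0,0]},{"delta_pos":[0,0,0],"dr":[7,0,0]},{"delta_pos":[0,0,0],"dr":[7,0,0]},{"delta_pos":[0,0,0],"dr":[7,0,0]},{"delta_pos":[0,0,0],"dr":[4,0,0]},{"delta_pos":[0,0,0],"dr":[0,0,0]},{"delta_pos":[0,0,0],"dr":[0,0,0]},{"delta_pos":[0,0,0],"dr":[0,0,0]},{"delta_pos":[0,0,0],"dr":[0,0,0]}]'
python3 -m handwheel '[{"delta_pos":[0,0,0],"dr":[0,0,0]},{"delta_pos":[0,0,0],"dr":[0,0,0]},{"delta_pos":[0,0,0],"dr":[0,0,0]},{"delta_pos":[0,0,0],"dr":[0,0,0]},{"delta_pos":[0,0,0],"dr":[0,0,0]},{"delta_pos":[0,0,0],"dr":[0,0,0]},{"delta_pos":[0,0,0],"dr":[0,0,0]},{"delta_pos":[0,0,0],"dr":[0,0,0]},{"delta_pos":[0,0,0],"dr":[0,0,0]},{"delta_pos":[0,0,0],"dr":[0,0,0]}]'
python3 -m handwheel '[{"delta_pos":[0,0,0],"dr":[-6,0,0]},{"delta_pos":[0,0,0],"dr":[-7.5,0,0]},{"delta_pos":[0,0,0],"dr":[-7.5,0,0]},{"delta_pos":[0,0,0],"dr":[-7.5,0,0]},{"delta_pos":[0,0,0],"dr":[-7.5,0,0]},{"delta_pos":[0,0,0],"dr":[-7.5,0,0]},{"delta_pos":[0,0,0],"dr":[-7.5,0,0]},{"delta_pos":[0,0,0],"dr":[-7.5,0,0]},{"delta_pos":[0,0,0],"dr":[-7.5,0,0]},{"delta_pos":[0,0,0],"dr":[-6,0,0]}]'
python3 -m handwheel '[{"delta_pos":[0,0,0],"dr":[0,0,0]},{"delta_pos":[0,0,0],"dr":[0,0,0]},{"delta_pos":[0,0,0],"dr":[0,0,0]},{"delta_pos":[0,0,0],"dr":[0,0,0]},{"delta_pos":[0,0,0],"dr":[0,0,0]},{"delta_pos":[0,0,0],"dr":[0,0,0]},{"delta_pos":[0,0,0],"dr":[0,0,0]},{"delta_pos":[0,0,0],"dr":[0,0,0]},{"delta_pos":[0,0,0],"dr":[0,0,0]},{"delta_pos":[0,0,0],"dr":[0,0,0]}]'
python3 -m handwheel '[{"delta_pos":[0,0,0],"dr":[0,0,0]},{"delta_pos":[0,0,0],"dr":[0,0,0]},{"delta_pos":[0,0,0],"dr":[0,0,0]},{"delta_pos":[0,0,0],"dr":[0,0,0]}]'
python3 -m handwheel '[{"delta_pos":[0,0,0],"dr":[6,0,0]},{"delta_pos":[0,0,0],"dr":[7.5,0,0]},{"delta_pos":[0,0,0],"dr":[7.5,0,0]},{"delta_pos":[0,0,0],"dr":[7.5,0,0]},{"delta_pos":[0,0,0],"dr":[7.5,0,0]},{"delta_pos":[0,0,0],"dr":[7.5,0,0]},{"delta_pos":[0,0,0],"dr":[7.5,0,0]},{"delta_pos":[0,0,0],"dr":[7.5,0,0]},{"delta_pos":[0,0,0],"dr":[7.5,0,0]},{"delta_pos":[0,0,0],"dr":[6,0,0]}]'
python3 -m handwheel '[{"delta_pos":[0,0,0],"dr":[0,0,0]},{"delta_pos":[0,0,0],"dr":[0,0,0]},{"delta_pos":[0,0,0],"dr":[0,0,0]},{"delta_pos":[0,0,0],"dr":[0,0,0]},{"delta_pos":[0,0,0],"dr":[0,0,0]},{"delta_pos":[0,0,0],"dr":[0,0,0]},{"delta_pos":[0,0,0],"dr":[0,0,0]},{"delta_pos":[0,0,0],"dr":[0,0,0]},{"delta_pos":[0,0,0],"dr":[0,0,0]},{"delta_pos":[0,0,0],"dr":[0,0,0]}]'
python3 -m handwheel '[{"delta_pos":[0,0,0],"dr":[0,0,0]},{"delta_pos":[0,0,0],"dr":[0,0,0]},{"delta_pos":[0,0,0],"dr":[0,0,0]},{"delta_pos":[0,0,0],"dr":[-6,0,0]},{"delta_pos":[0,0,0],"dr":[-7.5,0,0]},{"delta_pos":[0,0,0],"dr":[-7.5,0,0]},{"delta_pos":[0,0,0],"dr":[-7.5,0,0]},{"delta_pos":[0,0,0],"dr":[-7.5,0,0]},{"delta_pos":[0,0,0],"dr":[0,0,0]},{"delta_pos":[0,0,0],"dr":[0,0,0]}]'
python3 look.py 13
python3 - <<'E'
from h import *
e=get_state()["eef_pos"]; im=cv2.imread("pics/s13.png")
for z in(.095,.069,.02): print(z,[proj("side",[e[0],e[1]+dy,e[2]-.1555+z]).round(0).tolist()[0] for dy in(-.03,0,.03)])
E
```

```text
t: 39.6
eef_pos: [0.4934, -0.099, 0.3565]
ee_rot: [-2.515, -0.035, 0.048]
force: [-1.6, 0.5, -2.7]
width: 0.0396
gripper_force: 49.9
t: 40.6
eef_pos: [0.4935, -0.0999, 0.356]
ee_rot: [-2.514, -0.034, 0.047]
force: [0.1, 0.8, -2.5]
width: 0.0393
gripper_force: 49.9
t: 41.6
eef_pos: [0.4934, -0.099, 0.3561]
ee_rot: [2.51, 0.033, 0.048]
force: [-0.4, -0.1, -2.4]
width: 0.0395
gripper_force: 49.9
t: 42.6
eef_pos: [0.4935, -0.0998, 0.3559]
ee_rot: [2.514, 0.034, 0.047]
force: [0.2, 0.1, -2.3]
width: 0.0396
gripper_force: 49.9
t: 43.0
eef_pos: [0.4935, -0.0998, 0.356]
ee_rot: [2.514, 0.034, 0.047]
force: [0.8, 0.3, -2.8]
width: 0.0399
gripper_force: 49.9
t: 44.0
eef_pos: [0.4936, -0.101, 0.3563]
ee_rot: [-2.51, -0.035, 0.046]
force: [0.1, -0.3, -3.1]
width: 0.0397
gripper_force: 49.9
t: 45.0
eef_pos: [0.4935, -0.0999, 0.3559]
ee_rot: [-2.514, -0.034, 0.047]
force: [0.7, 0.0, -2.5]
width: 0.0396
gripper_force: 49.9
t: 46.0
eef_pos: [0.493, -0.0983, 0.3557]
ee_rot: [-3.139, 0.001, 0.06]
force: [-0.4, -0.7, -2.6]
width: 0.0399
gripper_force: 49.9
side shaker1 [([252, 178], 0.98), ([278, 215], 0.87), ([203, 253], 0.84), ([316, 318], 0.79), ([288, 199], 0.78), ([177, 220], 0.75), ([168, 196], 0.68)]
side shaker1_eye [([162, 165], 0.88), ([320, 286], 0.68), ([169, 193], 0.62), ([192, 216], 0.59)]
side ball1_center [([230, 268], 0.31)]
top shaker1 [([360, 244], 0.95), ([252, 195], 0.81), ([150, 285], 0.69), ([309, 234], 0.62), ([202, 292], 0.55), ([213, 206], 0.45)]
top shaker1_eye [([192, 290], 0.96), ([366, 240], 0.78), ([140, 284], 0.64), ([250, 187], 0.62)]
top ball1_center []
C side vs s6 (-1, 1, 0.57) vs s10 (0, 0, 0.84)
A (16, 12, 0.16) (2, -7, 0.53)
[ 0.49348272 -0.10063898  0.35584971] [-3.14113291e+00  2.44058040e-04  5.57738250e-02]
0.095 [[288.0, 195.0], [280.0, 189.0], [273.0, 182.0]]
0.069 [[287.0, 204.0], [280.0, 198.0], [273.0, 191.0]]
0.02 [[287.0, 220.0], [280.0, 213.0], [273.0, 207.0]]
```

```bash
python3 - <<'E'
from h import *
p=lambda e,dy,z: proj("side",[e[0],e[1]+dy,e[2]-.1555+z])[0]
eB=(.5799,.0725,.2508); eA=(.4935,-.1006,.3558)
B=cv2.imread("pics/s8.png"); A=cv2.imread("pics/s13.png")
print("B ball px seen (278.4,202.5); pred dy=-.03",p(eB,-.03,.02),"0",p(eB,0,.02))
# ball stands out bluish (b-r): rectified sampling over the shaker plane
for n,im,e in(("B",B,eB),("A",A,eA)):
    print(n)
    for z in(.1,.095,.069,.04,.03,.02,.012):
        row=[]
        for dy in np.arange(-.036,.037,.008):
            u,v=p(e,dy,z); px=cv2.getRectSubPix(im,(3,3),(float(u),float(v))).reshape(-1,3).mean(0); row.append("%4d/%3d"%(px[0]-px[2],px.mean()))
        print(z," ".join(row))
E
```

```text
B ball px seen (278.4,202.5); pred dy=-.03 [276.85107276 203.62408662] 0 [271.35881549 198.29035505]
B
0.1   -8/ 98  -16/ 77  -16/ 74  -18/ 89  -24/108  -25/109  -29/110  -32/116  -34/115  -34/111
0.095    1/107   -9/ 84  -16/ 69  -16/ 75  -19/ 97  -16/118  -15/117  -18/123  -23/133  -28/127
0.069   -3/172   -2/140    0/119    0/116  -10/ 89  -14/ 86  -11/139  -14/156  -28/139  -34/113
0.04  -10/102  -15/122  -15/133  -14/135  -14/134  -21/137  -19/143   -3/130   -1/128   -6/140
0.03    0/ 78   -9/ 90  -22/101  -24/106  -24/106  -24/107  -24/110  -27/122  -12/124    1/120
0.02  -15/ 87   -7/ 84  -18/ 90  -28/ 96  -29/ 97  -29/ 97  -29/ 97  -29/ 98  -31/109  -20/121
0.012  -43/ 96  -25/ 94  -25/ 93  -30/ 96  -30/ 96  -31/ 97  -31/ 97  -30/ 96  -31/ 98  -33/109
A
0.1  -14/113  -10/122  -10/123  -10/121  -28/ 83  -37/ 82  -33/ 99  -35/ 97  -41/ 92  -42/ 94
0.095  -12/105  -13/118  -12/120  -10/123  -13/106  -20/ 73  -14/ 95   -9/112  -12/107  -15/103
0.069  -24/172  -28/155  -21/ 71  -18/ 71  -22/ 95  -35/158  -25/173  -26/172  -28/151  -11/ 99
0.04  -14/ 98  -11/117  -13/143  -13/147  -10/149  -22/143  -28/148  -21/152   -6/155   -4/170
0.03  -15/ 89   -1/ 83   -8/ 91  -22/107  -21/111  -21/113  -21/115  -22/120  -23/138   -7/138
0.02  -32/ 90  -12/ 87   -1/ 81  -16/ 87  -29/ 96  -29/ 97  -30/ 97  -29/ 96  -28/ 98  -28/119
0.012  -53/ 93  -28/ 96  -19/ 90  -17/ 87  -28/ 94  -30/ 95  -30/ 96  -29/ 96  -29/ 96  -29/ 96
```

A shows the same bluish ball patch at z ≈ 20–30, dy ≈ -25 as B did, so its ball is in the belly. Taking A to peg3.

```bash
python3 -m handwheel '[{"delta_pos":[0.7,0.3,0],"dr":[0,0,0]},{"delta_pos":[0.8,0.43,0],"dr":[0,0,0]},{"delta_pos":[0.8,0.43,0],"dr":[0,0,0]},{"delta_pos":[0.8,0.43,0],"dr":[0,0,0]},{"delta_pos":[0,0,-0.6],"dr":[0,0,0]},{"delta_pos":[0,0,-0.9],"dr":[0,0,0]},{"delta_pos":[0,0,-0.9],"dr":[0,0,0]},{"delta_pos":[0,0,-0.8],"dr":[0,0,0]},{"delta_pos":[0,0,-0.35],"dr":[0,0,0]},{"delta_pos":[0,0,0],"dr":[0,0,0]}]'
python3 -m handwheel '[{"delta_pos":[0,0,0],"dr":[0,0,0]},{"delta_pos":[0,0,0],"dr":[0,0,0]},{"delta_pos":[0,0,0],"dr":[0,0,0]}]'
python3 look.py 14
python3 - <<'E'
from h import *
s=get_state(); e=s["eef_pos"]; 
print("foot pred",proj("top",foot(e[0],e[1],s["ee_rot"][2],e[2]-.1555)[2:]).round(1).tolist())
# wood foot mask in top picture near there
F=proj("top",foot(e[0],e[1],s["ee_rot"][2],e[2]-.1555)[2:]).mean(0); u,v=map(int,F)
im=cv2.imread("pics/t14.png")[v-15:v+15,u-28:u+28]; h=cv2.cvtColor(im,cv2.COLOR_BGR2HSV)
m=((h[...,1]>70)&(h[...,0]>8)&(h[...,0]<25)&(h[...,2]>60)).astype(np.uint8)
for r in m: print("".join(".#"[x] for x in r))
print(u-28,v-15)
E
```

```text
t: 47.4
eef_pos: [0.5858, -0.0526, 0.248]
ee_rot: [3.141, 0.003, 0.057]
force: [0.2, -0.3, -1.6]
width: 0.0398
gripper_force: 49.9
t: 47.7
eef_pos: [0.587, -0.0521, 0.2507]
ee_rot: [-3.141, -0.002, 0.058]
force: [0.4, -0.1, -2.4]
width: 0.0397
gripper_force: 49.9
side shaker1 [([168, 194], 0.98), ([202, 250], 0.91), ([317, 314], 0.83), ([294, 224], 0.78), ([253, 176], 0.69), ([178, 220], 0.69), ([302, 186], 0.68), ([228, 270], 0.65), ([290, 199], 0.63)]
side shaker1_eye [([162, 162], 0.92), ([288, 162], 0.89), ([172, 191], 0.72), ([321, 285], 0.71), ([194, 214], 0.64)]
side ball1_center []
top shaker1 [([153, 284], 0.89), ([360, 243], 0.8), ([198, 293], 0.68), ([290, 209], 0.47)]
top shaker1_eye [([369, 240], 0.94), ([138, 286], 0.82), ([192, 292], 0.64)]
top ball1_center []
C side vs s6 (-1, 0, 0.64) vs s10 (0, 0, 0.9)
A (-3, 16, 0.16) (0, -9, 0.21)
[ 0.58646498 -0.05213044  0.24952281] [ 3.14156975e+00 -4.55599879e-05  5.77024830e-02]
foot pred [[307.7, 220.0], [280.1, 221.9]]
........................................................
.................................................
[... 911 characters left out ...]
........
........................................................
........................................................
........................................................
........................................................
........................................................
........................................................
........................................................
........................................................
........................................................
........................................................
........................................................
........................................................
265 205
```

```bash
python3 -m handwheel '[{"delta_pos":[0.2,0,0],"dr":[0,0,0]},{"delta_pos":[0.3,0.02,0],"dr":[0,0,0]},{"delta_pos":[0.3,0.02,0],"dr":[0,0,0]},{"delta_pos":[0,0,0],"dr":[0,0,0]}]'
python3 -m handwheel '[{"delta_pos":[0.3,0.02,0],"dr":[0,0,0]},{"delta_pos":[0.3,0.02,0],"dr":[0,0,0]},{"delta_pos":[0.3,0.02,0],"dr":[0,0,0]},{"delta_pos":[0.2,0.01,0],"dr":[0,0,0]},{"delta_pos":[0,0,0],"dr":[0,0,0]},{"delta_pos":[0,0,0],"dr":[0,0,0]}]'
python3 -m handwheel '[{"delta_pos":[0,0,-0.1],"dr":[0,0,0]},{"delta_pos":[0,0,-0.1],"dr":[0,0,0]},{"delta_pos":[0,0,-0.07],"dr":[0,0,0]},{"delta_pos":[0,0,0],"dr":[0,0,0]},{"delta_pos":[0,0,0],"dr":[0,0,0]}]'
```

```text
t: 48.5
eef_pos: [0.6119, -0.0508, 0.249]
ee_rot: [3.141, 0.0, 0.058]
force: [-1.0, -0.6, -2.1]
width: 0.0397
gripper_force: 49.9
t: 49.1
eef_pos: [0.6434, -0.0489, 0.2492]
ee_rot: [-3.142, 0.001, 0.058]
force: [-0.1, 0.7, -2.4]
width: 0.0396
gripper_force: 49.9
t: 49.6
eef_pos: [0.6434, -0.0489, 0.2414]
ee_rot: [3.142, 0.0, 0.058]
force: [0.4, -0.0, -2.9]
width: 0.0396
gripper_force: 49.9
```

```bash
python3 -m handwheel '[{"delta_pos":[0,0,-0.05],"dr":[0,0,0]},{"delta_pos":[0,0,0],"dr":[0,0,0]},{"delta_pos":[0,0,0],"dr":[0,0,0]}]'
python3 -m handwheel '[{"delta_pos":[0,0,-0.03],"dr":[0,0,0]},{"delta_pos":[0,0,0],"dr":[0,0,0]},{"delta_pos":[0,0,0],"dr":[0,0,0]}]'
```

```text
t: 49.9
eef_pos: [0.6437, -0.0488, 0.2401]
ee_rot: [-3.142, -0.0, 0.058]
force: [0.2, -0.1, -1.4]
width: 0.0395
gripper_force: 49.9
t: 50.2
eef_pos: [0.6437, -0.0489, 0.2398]
ee_rot: [3.141, -0.001, 0.058]
force: [-1.9, 1.1, 5.0]
width: 0.0394
gripper_force: 49.9
```

Contact on the peg is confirmed, with Fz going from -2.9 to +5 N. Releasing and backing off to the right so both cameras can see the rack.

```bash
python3 -m handwheel '[{"delta_pos":[0,0,0.03],"dr":[0,0,0]},{"delta_pos":[0,0,0],"dr":[0,0,0]},{"delta_pos":[0,0,0],"dr":[0,0,0]},{"delta_pos":[0,0,0],"dr":[0,0,0]},{"delta_pos":[0,0,0],"dr":[0,0,0]}]' -0.4
python3 -m handwheel '[{"delta_pos":[0,0,0.3],"dr":[0,0,0]},{"delta_pos":[0,0,0.7],"dr":[0,0,0]},{"delta_pos":[0,0,0.9],"dr":[0,0,0]},{"delta_pos":[0,0,0.9],"dr":[0,0,0]},{"delta_pos":[0,0,0.5],"dr":[0,0,0]},{"delta_pos":[-0.9,-0.9,0],"dr":[0,0,0]},{"delta_pos":[-0.9,-0.9,0],"dr":[0,0,0]},{"delta_pos":[-0.9,-0.9,0],"dr":[0,0,0]},{"delta_pos":[-0.9,-0.9,0],"dr":[0,0,0]},{"delta_pos":[-0.9,-0.9,0],"dr":[0,0,0]}]'
python3 -m handwheel '[{"delta_pos":[-0.6,-0.9,0],"dr":[0,0,0]},{"delta_pos":[-0.6,-0.9,0],"dr":[0,0,0]},{"delta_pos":[-0.4,-0.9,0],"dr":[0,0,0]},{"delta_pos":[0,-0.9,0],"dr":[0,0,0]},{"delta_pos":[0,-0.9,0],"dr":[0,0,0]},{"delta_pos":[0,0,0],"dr":[0,0,0]},{"delta_pos":[0,0,0],"dr":[0,0,0]}]'
python3 look.py 15
python3 - <<'E'
from h import *
for n,x in zip("CBA",((.6265,.2011),(.6362,.0757),(.6437,-.0489))): 
    print("hung",n,"base side/top",[proj(c,[*x,.0853]).round(0).tolist()[0] for c in("side","top")],"tabtop",[proj(c,[*x,.2613]).round(0).tolist()[0] for c in("side","top")])
T=cv2.imread("pics/t15.png"); h=cv2.cvtColor(T,cv2.COLOR_BGR2HSV)
m=((h[...,1]>70)&(h[...,0]>8)&(h[...,0]<25)&(h[...,2]>60)).astype(np.uint8)
for r in m[170:222,185:320]: print("".join(".#"[x] for x in r))
E
```

```text
t: 50.7
eef_pos: [0.6434, -0.0489, 0.2396]
ee_rot: [3.142, 0.0, 0.058]
force: [-0.2, -0.3, -0.8]
width: 0.0613
gripper_force: 0.0
t: 51.7
eef_pos: [0.5073, -0.1848, 0.3398]
ee_rot: [3.141, -0.001, 0.058]
force: [0.1, -0.0, -0.6]
width: 0.0615
gripper_force: 0.0
t: 52.4
eef_pos: [0.4603, -0.3193, 0.3392]
ee_rot: [3.142, -0.0, 0.056]
force: [-0.8, -0.3, 0.2]
width: 0.0615
gripper_force: 0.0
side shaker1 [([171, 194], 0.91), ([254, 177], 0.83), ([315, 315], 0.79), ([175, 219], 0.77), ([292, 198], 0.72), ([309, 218], 0.64), ([394, 357], 0.49)]
side shaker1_eye [([172, 189], 0.79), ([160, 165], 0.69), ([193, 217], 0.66), ([320, 283], 0.57)]
side ball1_center []
top shaker1 [([212, 208], 0.97), ([198, 293], 0.89), ([253, 197], 0.84), ([149, 285], 0.67), ([293, 193], 0.66), ([244, 290], 0.57), ([362, 246], 0.51)]
top shaker1_eye [([251, 188], 0.98), ([136, 284], 0.89), ([245, 286], 0.87), ([191, 291], 0.67), ([333, 180], 0.65), ([367, 241], 0.45)]
top ball1_center [([406, 262], 0.38), ([291, 194], 0.36)]
C side vs s6 (-1, 0, 0.72) vs s10 (0, 0, 0.91)
A (-7, 15, 0.05) (16, -13, 0.23)
[ 0.460
[... 6734 characters left out ...]
..................#.
.................####.........######................................................................................................#.#
................#####.........######................................................................................................###
................######..#....#######.................................................................................................#.
..................#########..#######................................................................................................###
......................#############.................................................................................................##.
```

```bash
python3 - <<'E'
from h import *
for s in((254,177),(253,176.5)): print(tri([("side",s),("top",(212,207.5))],x0=(.6,.2,.08)))
# foot corners read from the mask (offset 185,170): left-top, left-bottom, right-bottom, right-top
c={"lt":(209.5,192),"lb":(201.5,220),"rb":(220,221),"rt":(226,198)}
for z in(.012,.05,.085,.10,.12): print(z,{k:tri([("top",v)],z=z)[0].round(3).tolist() for k,v in c.items()})
S=cv2.imread("pics/s15.png"); h=cv2.cvtColor(S,cv2.COLOR_BGR2HSV)
m=((h[...,1]>85)&(h[...,0]>8)&(h[...,0]<22)&(h[...,2]>50)).astype(np.uint8)
print("side 235,128")
for r in m[128:200,235:330]: print("".join(".#"[x] for x in r))
E
```

```text
(array([0.59888569, 0.20465995, 0.10747519]), np.float64(0.3425585160453295))
(array([0.59708082, 0.20489545, 0.11028141]), np.float64(0.8047711976415428))
0.012 {'lt': [0.669, 0.225], 'lb': [0.575, 0.25], 'rb': [0.571, 0.189], 'rt': [0.649, 0.169]}
0.05 {'lt': [0.662, 0.22], 'lb': [0.569, 0.245], 'rb': [0.565, 0.185], 'rt': [0.641, 0.166]}
0.085 {'lt': [0.654, 0.216], 'lb': [0.564, 0.24], 'rb': [0.56, 0.181], 'rt': [0.634, 0.163]}
0.1 {'lt': [0.651, 0.214], 'lb': [0.561, 0.238], 'rb': [0.558, 0.18], 'rt': [0.631, 0.161]}
0.12 {'lt': [0.647, 0.211], 'lb': [0.558, 0.235], 'rb': [0.555, 0.177], 'rt': [0.628, 0.159]}
side 235,128
####......................................#################............###########.............
####.......................................#############.................#########.............
####..........................##.............#########.....................#######.............
####........................#####.............#####.........................######.............
####.......................########............#..............................###
[... 5746 characters left out ...]
.#####......................
....................................##########.......................#####.....................
.....................................##########.......................#####....................
......................................##########.......................######..................
.......................................###########.......................#####.................
........................................###########.......................#####................
.........................................###########.......................#####...............
..........................................###########........................#####.............
```

C hangs at about (0.60, 0.20), yawed roughly 70° to the peg and near its tip. That is precarious, so I'll fit its pose and reseat it.

```bash
python3 - <<'E'
from h import *
from scipy.spatial.transform import Rotation as Ro
side=[((.03,-.044,0),(243.8,186.8)),((.03,.044,0),(269.7,186)),((-.03,-.044,.012),(241.2,175.3)),((.03,.044,.012),(270,181.5)),((.005,-.02,.176),(252.2,136)),((.005,.02,.176),(264,136.3)),((.005,-.02,.116),(251.9,153.8)),((.005,.02,.116),(264.2,154.2))]
top=[((-.03,.044,.012),(209.5,192)),((-.03,-.044,.006),(201.5,220)),((.03,-.044,.006),(220,221)),((.03,.044,.012),(226,198))]
def f(p,w=1):
    R=Ro.from_euler("xyz",[p[3],p[4],p[5]]); q=lambda P:R.apply(P)+p[:3]
    r=np.concatenate([(proj(c,q(P))[0]-o) for c,L in(("side",side),("top",top)) for P,o in L])
    return np.r_[r,w*10*np.array(p[3:5])]
for w in(0,1,100):
    r=least_squares(f,(.6,.2,.09,0,0,-1.83),args=(w,),loss="soft_l1"); print(w,r.x[:3].round(4),np.degrees(r.x[3:]).round(1),np.round(f(r.x)[:-2].reshape(-1,2),1).tolist())
    R=Ro.from_euler("xyz",r.x[3:]); print(" eye",(R.apply([0,0,.127])+r.x[:3]).round(4),"tab .157",(R.apply([0,0,.157])+r.x[:3]).round(4))
rx=np.array([.67321,.01518]); print("peg1 tip, -55",[ (rx+R2(.05717)@[-d,.1875]).round(4) for d in(.062,.055,.03)])
E
```

```text
0 [0.5977 0.1987 0.0926] [  -3.5    4.  -105.6] [[0.4, 2.4], [0.9, -0.2], [-1.4, -0.5], [0.9, 1.4], [-0.0, 0.8], [1.2, -0.7], [-0.7, -0.1], [-0.4, -1.8], [-0.6, 0.6], [-0.4, -0.8], [-0.5, 3.2], [1.2, -0.3]]
 eye [0.6027 0.188  0.2191] tab .157 [0.6039 0.1855 0.2489]
1 [0.5978 0.1987 0.0921] [  -3.5    3.6 -105.6] [[0.4, 2.4], [0.9, -0.2], [-1.3, -0.4], [0.9, 1.4], [-0.1, 0.7], [1.2, -0.8], [-0.7, -0.1], [-0.4, -1.8], [-0.6, 0.6], [-0.4, -0.9], [-0.5, 3.2], [1.2, -0.4]]
 eye [0.6031 0.1889 0.2186] tab .157 [0.6044 0.1865 0.2485]
100 [0.6024 0.1977 0.0881] [  -0.     0.  -107.2] [[1.5, 3.2], [2.2, -0.3], [0.0, 1.1], [1.9, 1.2], [-3.1, 0.3], [-1.8, -1.7], [-2.2, -0.1], [-1.8, -2.3], [0.1, -0.6], [-0.2, -2.1], [-0.6, 2.2], [1.6, -1.3]]
 eye [0.6024 0.1977 0.2151] tab .157 [0.6024 0.1976 0.2451]
peg1 tip, -55 [array([0.6006, 0.1988]), array([0.6076, 0.1992]), array([0.6325, 0.2007])]
```

```bash
python3 - <<'E'
from h import *
print(tri([("top",(212.8,200.5))],z=.267), tri([("top",(212,200))],z=.267))
for x,y,z in((.604,.1855,.267),(.6024,.1976,.264)): print(proj("top",[x,y,z]).round(1),proj("side",[x,y,z]).round(1))
E
```

```text
(array([0.59204798, 0.18265342]), np.float64(2.842170943040401e-14)) (array([0.59351973, 0.18494416]), np.float64(2.842170943040401e-14))
[[211.8 196.4]] [[257.8 135.4]]
[[207.7 197.2]] [[255.3 134.7]]
```

The tab top is at about (0.60, 0.184), leaning slightly to -y. Moving above it with the yaw turned to 75°.

```bash
python3 -m handwheel '[{"delta_pos":[0.2,0.95,0.1],"dr":[0,0,6]},{"delta_pos":[0.28,0.98,0.1],"dr":[0,0,8]},{"delta_pos":[0.28,0.98,0],"dr":[0,0,8]},{"delta_pos":[0.28,0.98,0],"dr":[0,0,8]},{"delta_pos":[0.28,0.98,0],"dr":[0,0,8]},{"delta_pos":[0.28,0.98,0],"dr":[0,0,8]},{"delta_pos":[0.28,0.98,0],"dr":[0,0,8]},{"delta_pos":[0.28,0.98,0],"dr":[0,0,8]},{"delta_pos":[0.28,0.98,0],"dr":[0,0,8]},{"delta_pos":[0.28,0.98,0],"dr":[0,0,2]}]'
python3 -m handwheel '[{"delta_pos":[0.28,0.98,0],"dr":[0,0,0]},{"delta_pos":[0.28,0.98,0],"dr":[0,0,0]},{"delta_pos":[0.28,0.98,0],"dr":[0,0,0]},{"delta_pos":[0.28,0.98,0],"dr":[0,0,0]},{"delta_pos":[0.28,0.98,0],"dr":[0,0,0]},{"delta_pos":[0.28,0.98,0],"dr":[0,0,0]},{"delta_pos":[0.28,0.98,0],"dr":[0,0,0]},{"delta_pos":[0,0,0],"dr":[0,0,0]},{"delta_pos":[0,0,0],"dr":[0,0,0]},{"delta_pos":[0,0,0],"dr":[0,0,0]}]'
python3 - <<'E'
from h import *
cv2.imwrite("pics/s16.png",grab_frame("side")[:,:,::-1]); print(shift("side","pics/s15.png","pics/s16.png",(238,160,274,190)))
s=get_state(); print(s["eef_pos"],s["ee_rot"],s["q"])
E
```

```text
t: 53.8
eef_pos: [0.5422, -0.0242, 0.3451]
ee_rot: [3.141, -0.0, 1.32]
force: [1.7, -0.7, -0.2]
width: 0.0612
gripper_force: 0.0
t: 54.8
eef_pos: [0.6007, 0.1798, 0.3449]
ee_rot: [-3.142, 0.0, 1.314]
force: [0.2, -0.8, -0.0]
width: 0.0612
gripper_force: 0.0
(0, 0, 0.99)
[0.60068051 0.17949388 0.34511505] [ 3.14137132e+00 -4.73646889e-05  1.31401292e+00] [ 6.01376883e-01  2.35016146e-01  6.21712343e-02  1.38569876e-04
 -1.39777086e+00  2.28340852e+00]
```

```bash
python3 -m handwheel '[{"delta_pos":[0,0.15,-0.4],"dr":[0,0,0]},{"delta_pos":[0,0,-0.7],"dr":[0,0,0]},{"delta_pos":[0,0,-0.7],"dr":[0,0,0]},{"delta_pos":[0,0,-0.5],"dr":[0,0,0]},{"delta_pos":[0,0,-0.4],"dr":[0,0,0]},{"delta_pos":[0,0,-0.33],"dr":[0,0,0]},{"delta_pos":[0,0,0],"dr":[0,0,0]},{"delta_pos":[0,0,0],"dr":[0,0,0]}]'
python3 -m handwheel '[{"delta_pos":[0,0,0],"dr":[0,0,0]},{"delta_pos":[0,0,0],"dr":[0,0,0]},{"delta_pos":[0,0,0],"dr":[0,0,0]},{"delta_pos":[0,0,0],"dr":[0,0,0]},{"delta_pos":[0,0,0],"dr":[0,0,0]},{"delta_pos":[0,0,0],"dr":[0,0,0]}]' 1 15
```

```text
t: 55.65
eef_pos: [0.6011, 0.1845, 0.2543]
ee_rot: [3.141, -0.0, 1.314]
force: [-0.4, -0.8, 0.7]
width: 0.0616
gripper_force: 0.0
t: 56.25
eef_pos: [0.6004, 0.185, 0.2552]
ee_rot: [-3.142, -0.001, 1.315]
force: [-5.3, 1.1, 9.2]
width: 0.0401
gripper_force: 15.0
```

```bash
python3 -m handwheel '[{"delta_pos":[0,0,0],"dr":[0,0,0]},{"delta_pos":[0,0,0],"dr":[0,0,0]},{"delta_pos":[0,0,0],"dr":[0,0,0]}]' 1 50
python3 -m handwheel '[{"delta_pos":[0,0,0.07],"dr":[0,0,0]},{"delta_pos":[0,0,0.07],"dr":[0,0,0]},{"delta_pos":[0,0,0],"dr":[0,0,0]},{"delta_pos":[0,0,0],"dr":[0,0,0]}]'
```

```text
t: 56.55
eef_pos: [0.6003, 0.1849, 0.2552]
ee_rot: [-3.141, -0.001, 1.315]
force: [-5.4, 0.9, 8.3]
width: 0.0391
gripper_force: 49.9
t: 56.95
eef_pos: [0.6006, 0.1845, 0.2576]
ee_rot: [-3.141, 0.001, 1.314]
force: [-0.7, -0.2, -2.4]
width: 0.0395
gripper_force: 49.9
```

```bash
python3 -m handwheel '[{"delta_pos":[-0.05,-0.19,0],"dr":[0,0,0]},{"delta_pos":[-0.05,-0.19,0],"dr":[0,0,0]},{"delta_pos":[0,0,0],"dr":[0,0,0]}]'
python3 -m handwheel '[{"delta_pos":[-0.05,-0.19,0],"dr":[0,0,0]},{"delta_pos":[-0.05,-0.19,0],"dr":[0,0,0]},{"delta_pos":[0,0,0],"dr":[0,0,0]},{"delta_pos":[0,0,0],"dr":[0,0,0]}]'
```

```text
t: 57.25
eef_pos: [0.5975, 0.1722, 0.2581]
ee_rot: [-3.141, 0.0, 1.314]
force: [0.0, 0.8, -1.9]
width: 0.039
gripper_force: 49.9
t: 57.65
eef_pos: [0.5949, 0.1615, 0.2583]
ee_rot: [3.141, -0.0, 1.314]
force: [-0.8, -0.7, -1.5]
width: 0.0391
gripper_force: 49.9
```

```bash
python3 -m handwheel '[{"delta_pos":[-0.3,0,0],"dr":[0,0,0]},{"delta_pos":[-0.3,0,0],"dr":[0,0,0]},{"delta_pos":[0,0,0],"dr":[0,0,0]}]'
python3 -m handwheel '[{"delta_pos":[-0.6,0,0],"dr":[0,0,0]},{"delta_pos":[-0.8,0,0],"dr":[0,0,0]},{"delta_pos":[-0.8,0,0],"dr":[0,0,0]},{"delta_pos":[-0.8,0,0],"dr":[0,0,0]},{"delta_pos":[0,0,0],"dr":[0,0,0]},{"delta_pos":[0,0,0],"dr":[0,0,0]}]'
```

```text
t: 57.95
eef_pos: [0.5755, 0.1618, 0.2584]
ee_rot: [-3.141, -0.0, 1.315]
force: [0.1, 0.5, -2.4]
width: 0.0391
gripper_force: 49.9
t: 58.55
eef_pos: [0.4869, 0.1621, 0.2589]
ee_rot: [3.14, -0.001, 1.315]
force: [-0.4, -0.2, -2.2]
width: 0.0392
gripper_force: 49.9
```

C is free of the peg. I'll turn it back to the rack's yaw, stand it on clear counter at (0.49, 0.19) and regrasp it cleanly.

```bash
python3 -m handwheel '[{"delta_pos":[0.05,0.1,0],"dr":[0,0,-8]},{"delta_pos":[0.05,0.2,0],"dr":[0,0,-8]},{"delta_pos":[0,0.2,0],"dr":[0,0,-8]},{"delta_pos":[0,0.2,0],"dr":[0,0,-8]},{"delta_pos":[0,0.2,0],"dr":[0,0,-8]},{"delta_pos":[0,0,0],"dr":[0,0,-8]},{"delta_pos":[0,0,-0.5],"dr":[0,0,-8]},{"delta_pos":[0,0,-0.8],"dr":[0,0,-8]},{"delta_pos":[0,0,-0.8],"dr":[0,0,-8]},{"delta_pos":[0,0,-0.4],"dr":[0,0,0]}]'
python3 -m handwheel '[{"delta_pos":[0,0,-0.2],"dr":[0,0,0]},{"delta_pos":[0,0,0],"dr":[0,0,0]},{"delta_pos":[0,0,0],"dr":[0,0,0]}]'
```

```text
t: 59.55
eef_pos: [0.4897, 0.1883, 0.181]
ee_rot: [3.14, 0.002, 0.055]
force: [-0.5, -0.3, -2.1]
width: 0.0388
gripper_force: 49.9
t: 59.85
eef_pos: [0.4906, 0.1891, 0.178]
ee_rot: [-3.141, -0.001, 0.06]
force: [-0.1, 0.7, -2.2]
width: 0.0391
gripper_force: 49.9
```

```bash
python3 -m handwheel '[{"delta_pos":[0,0,-0.1],"dr":[0,0,0]},{"delta_pos":[0,0,-0.1],"dr":[0,0,0]},{"delta_pos":[0,0,0],"dr":[0,0,0]},{"delta_pos":[0,0,0],"dr":[0,0,0]}]'
python3 -m handwheel '[{"delta_pos":[0,0,-0.1],"dr":[0,0,0]},{"delta_pos":[0,0,-0.05],"dr":[0,0,0]},{"delta_pos":[0,0,0],"dr":[0,0,0]},{"delta_pos":[0,0,0],"dr":[0,0,0]}]'
```

```text
t: 60.25
eef_pos: [0.4899, 0.1887, 0.1713]
ee_rot: [-3.142, -0.0, 0.058]
force: [-0.0, 0.6, -2.4]
width: 0.039
gripper_force: 49.9
t: 60.65
eef_pos: [0.4899, 0.1888, 0.1667]
ee_rot: [3.142, 0.0, 0.058]
force: [0.5, 0.2, -1.5]
width: 0.0393
gripper_force: 49.9
```

```bash
python3 -m handwheel '[{"delta_pos":[0,0,-0.07],"dr":[0,0,0]},{"delta_pos":[0,0,0],"dr":[0,0,0]},{"delta_pos":[0,0,0],"dr":[0,0,0]}]'
python3 -m handwheel '[{"delta_pos":[0,0,-0.06],"dr":[0,0,0]},{"delta_pos":[0,0,0],"dr":[0,0,0]},{"delta_pos":[0,0,0],"dr":[0,0,0]}]'
python3 -m handwheel '[{"delta_pos":[0,0,-0.05],"dr":[0,0,0]},{"delta_pos":[0,0,0],"dr":[0,0,0]},{"delta_pos":[0,0,0],"dr":[0,0,0]}]'
```

```text
t: 60.95
eef_pos: [0.4912, 0.1888, 0.1663]
ee_rot: [-3.141, -0.003, 0.058]
force: [0.7, -3.1, 8.4]
width: 0.0393
gripper_force: 49.9
t: 61.25
eef_pos: [0.4919, 0.1887, 0.1661]
ee_rot: [-3.141, -0.005, 0.059]
force: [-1.8, -5.9, 20.4]
width: 0.0384
gripper_force: 50.1
t: 61.55
eef_pos: [0.4923, 0.1885, 0.166]
ee_rot: [-3.141, -0.006, 0.059]
force: [-5.4, -8.0, 30.5]
width: 0.039
gripper_force: 50.1
```

```bash
python3 -m handwheel '[{"delta_pos":[0,0,0.11],"dr":[0,0,0]},{"delta_pos":[0,0,0],"dr":[0,0,0]}]'
python3 -m handwheel '[{"delta_pos":[0,0,0],"dr":[0,0,0]},{"delta_pos":[0,0,0],"dr":[0,0,0]},{"delta_pos":[0,0,0],"dr":[0,0,0]},{"delta_pos":[0,0,0],"dr":[0,0,0]},{"delta_pos":[0,0,0],"dr":[0,0,0]},{"delta_pos":[0,0,0],"dr":[0,0,0]}]' -1
python3 -m handwheel '[{"delta_pos":[0,0,0.3],"dr":[0,0,0]},{"delta_pos":[0,0,0.8],"dr":[0,0,0]},{"delta_pos":[0,0,0.9],"dr":[0,0,0]},{"delta_pos":[0,0,0.9],"dr":[0,0,0]},{"delta_pos":[0,0.9,0.9],"dr":[0,0,0]},{"delta_pos":[-0.5,0.9,0.5],"dr":[0,0,0]},{"delta_pos":[-0.8,0.9,0],"dr":[0,0,0]},{"delta_pos":[-0.8,0.9,0],"dr":[0,0,0]},{"delta_pos":[-0.8,0.9,0],"dr":[0,0,0]},{"delta_pos":[-0.5,0.9,0],"dr":[0,0,0]}]'
python3 look.py 17
python3 - <<'E'
from h import *
F=foot(.49,.188,.057); print(proj("top",F).round(1).tolist(),proj("side",[.49,.188,0]),proj("side",[.49,.188,.176]))
T=cv2.imread("pics/t17.png"); h=cv2.cvtColor(T,cv2.COLOR_BGR2HSV)
m=((h[...,1]>70)&(h[...,0]>8)&(h[...,0]<25)&(h[...,2]>60)).astype(np.uint8)
for i,r in enumerate(m[222:266,190:250]): print(222+i,"".join(".#"[x] for x in r))
E
```

```text
t: 61.75
eef_pos: [0.4911, 0.1889, 0.1663]
ee_rot: [-3.141, -0.003, 0.058]
force: [0.3, -3.6, 9.6]
width: 0.0389
gripper_force: 49.9
t: 62.35
eef_pos: [0.4898, 0.1888, 0.1644]
ee_rot: [3.141, 0.0, 0.058]
force: [-0.1, 0.0, 0.9]
width: 0.0811
gripper_force: 0.0
t: 63.35
eef_pos: [0.3864, 0.3516, 0.2947]
ee_rot: [-3.14, -0.001, 0.058]
force: [0.7, -0.6, 0.0]
width: 0.0875
gripper_force: 0.0
side shaker1 [([177, 217], 0.97), ([200, 252], 0.86), ([171, 193], 0.8), ([312, 220], 0.76), ([229, 212], 0.74), ([314, 317], 0.73), ([285, 200], 0.58)]
side shaker1_eye [([193, 217], 0.77), ([168, 192], 0.69), ([163, 160], 0.66), ([321, 286], 0.65), ([286, 163], 0.64)]
side ball1_center []
top shaker1 [([201, 292], 0.84), ([252, 197], 0.78), ([290, 195], 0.68), ([245, 292], 0.61), ([222, 243], 0.57), ([149, 286], 0.52), ([294, 186], 0.36)]
top shaker1_eye [([250, 188], 0.87), ([368, 239], 0.85), ([138, 284], 0.76), ([193, 291], 0.61), ([245, 290], 0.56)]
top ball1_center []
C side vs s6 (0, 0, 0.82) vs s10 (1, 1, 0.68)
A (-8, -3, 0.14) (16, -11, 0.2)
[0.38832184 0.35005379 0.29375316] [-3.14156052e
[... 2321 characters left out ...]
..................................................
256 ............................................................
257 ............................................................
258 ............................................................
259 ............................................................
260 ............................................................
261 ............................................................
262 ............................................................
263 ............................................................
264 ............................................................
265 ............................................................
```

```bash
python3 - <<'E'
from h import *
p,r=fitfoot({3:(207.5,251),2:(233.6,251.5),1:(234.6,233.6),0:(207.7,233.8)},(.495,.188,0)); print(p,np.degrees(p[2]),np.round(r,1))
# refine by side match: model overlap of tab top etc.
print(proj("side",[p[0],p[1],0]))
# refined check with silhouettes: render model wood faces vs mask IoU
def hull(c,p,hx,hy,z0,z1):
    P=[np.r_[np.array(p[:2])+R2(p[2])@[a,b],z] for z in(z0,z1) for a in(-hx,hx) for b in(-hy,hy)]
    return cv2.convexHull((proj(c,np.array(P))*8).astype(np.int32))
def sil(c,p,shape):
    m=np.zeros((shape[0]*8//4,shape[1]*8//4),np.uint8)
    for b in((.03,.044,0,.012),(.013,.022,.112,.116),(.005,.02,.116,.176),(.013,.04,.012,.054),(.013,.022,.054,.112)): cv2.fillConvexPoly(m,hull(c,p,*b)//4,1)
    return m
# background difference: t17 vs t15, s17 vs s15
S={}
for c,n in(("side","s"),("top","t")):
    a=cv2.imread(f"pics/{n}17.png").astype(int); S[c]=a
h=cv2.cvtColor(S["side"].astype(np.uint8),cv2.COLOR_BGR2HSV)
m=((h[...,1]>85)&(h[...,0]>8)&(h[...,0]<22)&(h[...,2]>50)).astype(np.uint8)
print("side 205,165; pred foot",proj("side",foot(*p,0.0)).round(1).tolist(),"tab top corners",proj("side",[np.r_[p[:2]+R2(p[2])@[a,b],.176] for a in(-.005,.005) for b in(-.02,.02)]).round(1).tolist())
for i,r in enumerate(m[165:235,205:255]): print(165+i,"".join(".#"[x] for x in r))
E
```

```text
[ 0.49971674  0.18591165 -0.02414841] -1.3836018859566368 [-0.1  0.5  0.4  0.3 -0.3 -0.1 -0.  -0.7]
[[232.01665371 215.8818797 ]]
side 205,165; pred foot [[234.1, 205.6], [246.5, 220.4], [229.8, 226.9], [217.9, 211.5]] tab top corners [[229.9, 175.2], [224.0, 168.7], [233.0, 174.2], [227.0, 167.7]]
165 ..................................................
166 ..........#######.................................
167 ..........#######.................................
168 .........########.....#...........................
169 .........########....###..........................
170 .........########....####.........................
171 ..........#######.....####........................
172 ..........#######.....#####.......................
173 ..........########....######......................
174 ..........#######.....#######.....................
175 ...........######.....#######.....................
176 ......................#######.....................
177 ......................#######.....................
178 ......................#######.....................
179 ......................####
[... 2349 characters left out ...]
..............###########...............
223 #........................#######..................
224 #.........................####....................
225 #.........................#.......................
226 #.................................................
227 #.................................................
228 ###...............................................
229 ####..............................................
230 ######............................................
231 #######...........................................
232 #######...........................................
233 ########..........................................
234 ########..........................................
```

C stands upright at (0.500, 0.186), yaw -1.4°. Regrasping it.

```bash
python3 -m handwheel '[{"delta_pos":[0.62,-0.91,0],"dr":[0,0,-2.3]},{"delta_pos":[0.62,-0.91,0],"dr":[0,0,-2.3]},{"delta_pos":[0.62,-0.91,0],"dr":[0,0,0]},{"delta_pos":[0.62,-0.91,0],"dr":[0,0,0]},{"delta_pos":[0.62,-0.91,0],"dr":[0,0,0]},{"delta_pos":[0.62,-0.91,0],"dr":[0,0,0]},{"delta_pos":[0,0,0],"dr":[0,0,0]},{"delta_pos":[0,0,0],"dr":[0,0,0]},{"delta_pos":[0,0,0],"dr":[0,0,0]}]' -1
```

```text
t: 64.65
eef_pos: [0.4994, 0.1868, 0.2936]
ee_rot: [-3.141, 0.0, -0.023]
force: [-0.7, 0.1, 0.1]
width: 0.0877
gripper_force: 0.0
```

```bash
python3 -m handwheel '[{"delta_pos":[0.03,-0.03,-0.5],"dr":[0,0,0]},{"delta_pos":[0,0,-0.9],"dr":[0,0,0]},{"delta_pos":[0,0,-0.9],"dr":[0,0,0]},{"delta_pos":[0,0,-0.9],"dr":[0,0,0]},{"delta_pos":[0,0,-0.8],"dr":[0,0,0]},{"delta_pos":[0,0,-0.58],"dr":[0,0,0]},{"delta_pos":[0,0,0],"dr":[0,0,0]},{"delta_pos":[0,0,0],"dr":[0,0,0]}]'
python3 -m handwheel '[{"delta_pos":[0,0,0],"dr":[0,0,0]},{"delta_pos":[0,0,0],"dr":[0,0,0]},{"delta_pos":[0,0,0],"dr":[0,0,0]},{"delta_pos":[0,0,0],"dr":[0,0,0]},{"delta_pos":[0,0,0],"dr":[0,0,0]},{"delta_pos":[0,0,0],"dr":[0,0,0]},{"delta_pos":[0,0,0],"dr":[0,0,0]},{"delta_pos":[0,0,0],"dr":[0,0,0]}]' 1 50
```

```text
t: 65.45
eef_pos: [0.5004, 0.1868, 0.1567]
ee_rot: [3.141, -0.0, -0.021]
force: [0.2, 0.9, 0.1]
width: 0.0876
gripper_force: 0.0
t: 66.25
eef_pos: [0.5004, 0.1861, 0.1562]
ee_rot: [3.142, -0.0, -0.023]
force: [0.2, 0.2, 0.6]
width: 0.0394
gripper_force: 50.0
```

```bash
python3 -m handwheel '[{"delta_pos":[0,0,0.2],"dr":[0,0,0]},{"delta_pos":[0,0,0.6],"dr":[0,0,0]},{"delta_pos":[0,0,0.9],"dr":[0,0,0]},{"delta_pos":[0,0.1,0.9],"dr":[0,0,2.3]},{"delta_pos":[0.2,0.27,0.6],"dr":[0,0,2.3]},{"delta_pos":[0.7,0,0],"dr":[0,0,0]},{"delta_pos":[0.8,0,0],"dr":[0,0,0]},{"delta_pos":[0.71,0,0],"dr":[0,0,0]},{"delta_pos":[0,0,0],"dr":[0,0,0]},{"delta_pos":[0,0,0],"dr":[0,0,0]}]'
python3 -m handwheel '[{"delta_pos":[0,0,0],"dr":[0,0,0]},{"delta_pos":[0,0,0],"dr":[0,0,0]}]'
python3 - <<'E'
from h import *
s=get_state(); e=s["eef_pos"]; print(e,s["ee_rot"])
T=grab_frame("top"); F=proj("top",foot(e[0],e[1],s["ee_rot"][2],e[2]-.1558)[2:]); print("foot pred",F.round(1).tolist()); u,v=map(int,F.mean(0))
im=T[v-15:v+15,u-28:u+28]; h=cv2.cvtColor(im,cv2.COLOR_RGB2HSV)
m=((h[...,1]>70)&(h[...,0]>8)&(h[...,0]<25)&(h[...,2]>60)).astype(np.uint8)
for r in m[5:24]: print("".join(".#"[x] for x in r))
print(u-28,v-15+5)
S=grab_frame("side"); cv2.imwrite("pics/s18.png",S[:,:,::-1])
p=lambda dy,z: proj("side",[e[0],e[1]+dy,e[2]-.1558+z])[0]
for z in(.095,.069,.04,.03,.02):
    print(z," ".join("%4d/%3d"%((q:=cv2.getRectSubPix(S,(3,3),tuple(map(float,p(dy,z)))).reshape(-1,3).mean(0))[2]-q[0],q.mean()) for dy in np.arange(-.036,.037,.008)))
E
```

```text
t: 67.25
eef_pos: [0.5724, 0.1968, 0.2514]
ee_rot: [3.141, 0.002, 0.057]
force: [0.3, 0.4, -2.8]
width: 0.0394
gripper_force: 50.0
t: 67.45
eef_pos: [0.5721, 0.1972, 0.2524]
ee_rot: [-3.141, 0.0, 0.058]
force: [0.2, 0.3, -2.5]
width: 0.0396
gripper_force: 50.0
[0.5720746  0.19716033 0.2523742 ] [-3.14143469e+00  3.58583134e-05  5.79913427e-02]
foot pred [[229.0, 225.2], [201.0, 227.0]]
..........#................#...........###..............
..........#.............................##..............
........................................##..............
....................................######..............
..............##.#########################..............
..............############################..............
..............############################..............
..............############################..............
..............############################..............
..............######################....................
...............#######..................................
........................................................
...........................
[... 156 characters left out ...]
............................................
........................................................
........................................................
........................................................
187 216
0.095  -12/149  -14/ 91  -16/ 73  -14/ 87  -10/123  -11/126  -15/102  -18/ 91  -11/ 90   17/ 85
0.069   -6/191   -8/179   -8/176  -10/154  -13/104   -9/119   -5/169   -7/180  -11/180  -15/172
0.04  -13/104  -11/117  -17/137  -18/142  -20/145  -26/157  -17/174   -9/179   -7/173   -6/172
0.03  -18/ 97   -6/ 89   -3/ 86  -14/ 99  -22/108  -22/112  -27/124  -23/149  -13/170  -10/175
0.02  -25/ 93  -22/ 94  -12/ 86   -7/ 84  -19/ 90  -28/ 97  -28/ 98  -27/100  -27/121  -20/157
```

```bash
python3 -m handwheel '[{"delta_pos":[0.2,0.02,-0.08],"dr":[0,0,0]},{"delta_pos":[0.3,0.02,0],"dr":[0,0,0]},{"delta_pos":[0.3,0.02,0],"dr":[0,0,0]},{"delta_pos":[0,0,0],"dr":[0,0,0]}]'
python3 -m handwheel '[{"delta_pos":[0.3,0.02,0],"dr":[0,0,0]},{"delta_pos":[0.3,0.02,0],"dr":[0,0,0]},{"delta_pos":[0.3,0.02,0],"dr":[0,0,0]},{"delta_pos":[0.22,0.01,0],"dr":[0,0,0]},{"delta_pos":[0,0,0],"dr":[0,0,0]},{"delta_pos":[0,0,0],"dr":[0,0,0]}]'
python3 -m handwheel '[{"delta_pos":[0,0,-0.1],"dr":[0,0,0]},{"delta_pos":[0,0,-0.1],"dr":[0,0,0]},{"delta_pos":[0,0,-0.07],"dr":[0,0,0]},{"delta_pos":[0,0,0],"dr":[0,0,0]},{"delta_pos":[0,0,0],"dr":[0,0,0]}]'
python3 -m handwheel '[{"delta_pos":[0,0,-0.04],"dr":[0,0,0]},{"delta_pos":[0,0,0],"dr":[0,0,0]},{"delta_pos":[0,0,0],"dr":[0,0,0]}]'
```

```text
t: 67.95
eef_pos: [0.598, 0.199, 0.2492]
ee_rot: [3.141, 0.0, 0.057]
force: [-1.0, -0.3, -2.8]
width: 0.0395
gripper_force: 50.0
t: 68.55
eef_pos: [0.6303, 0.2009, 0.2494]
ee_rot: [3.141, 0.001, 0.057]
force: [-0.1, -0.5, -2.4]
width: 0.0395
gripper_force: 50.0
t: 69.05
eef_pos: [0.6302, 0.2011, 0.2417]
ee_rot: [3.142, -0.0, 0.058]
force: [-0.3, -0.2, -3.0]
width: 0.0395
gripper_force: 50.0
t: 69.35
eef_pos: [0.6303, 0.2011, 0.2414]
ee_rot: [-3.141, -0.001, 0.058]
force: [-3.7, -0.0, 5.2]
width: 0.0393
gripper_force: 50.0
```

```bash
python3 -m handwheel '[{"delta_pos":[0,0,0.02],"dr":[0,0,0]},{"delta_pos":[0,0,0],"dr":[0,0,0]},{"delta_pos":[0,0,0],"dr":[0,0,0]},{"delta_pos":[0,0,0],"dr":[0,0,0]},{"delta_pos":[0,0,0],"dr":[0,0,0]},{"delta_pos":[0,0,0],"dr":[0,0,0]}]' -0.4
python3 -m handwheel '[{"delta_pos":[0,0,0.3],"dr":[0,0,0]},{"delta_pos":[0,0,0.6],"dr":[0,0,0]},{"delta_pos":[0,0,0.8],"dr":[0,0,0]},{"delta_pos":[0,0,0.9],"dr":[0,0,0]},{"delta_pos":[0,0,0.6],"dr":[0,0,0]},{"delta_pos":[-0.8,0.4,0],"dr":[0,0,0]},{"delta_pos":[-0.8,0.8,0],"dr":[0,0,0]},{"delta_pos":[-0.8,0.8,0],"dr":[0,0,0]},{"delta_pos":[-0.8,0.8,0],"dr":[0,0,0]},{"delta_pos":[-0.8,0.8,0],"dr":[0,0,0]}]'
python3 -m handwheel '[{"delta_pos":[-0.8,0.8,0],"dr":[0,0,0]},{"delta_pos":[-0.8,0.8,0],"dr":[0,0,0]},{"delta_pos":[-0.8,0.8,0],"dr":[0,0,0]},{"delta_pos":[0,0,0],"dr":[0,0,0]},{"delta_pos":[0,0,0],"dr":[0,0,0]},{"delta_pos":[0,0,0],"dr":[0,0,0]},{"delta_pos":[0,0,0],"dr":[0,0,0]},{"delta_pos":[0,0,0],"dr":[0,0,0]}]'
python3 look.py 19
python3 - <<'E'
from h import *
for n,x in zip("CBA",((.6303,.2011),(.6362,.0757),(.6437,-.0489))): 
    print("hung",n,"base side/top",[proj(c,[*x,.0853]).round(0).tolist()[0] for c in("side","top")])
T=cv2.imread("pics/t19.png"); h=cv2.cvtColor(T,cv2.COLOR_BGR2HSV)
m=((h[...,1]>70)&(h[...,0]>8)&(h[...,0]<25)&(h[...,2]>60)).astype(np.uint8)
for r in m[180:212,190:312]: print("".join(".#"[x] for x in r))
print("B,A side vs s15:",shift("side","pics/s15.png","pics/s19.png",(272,150,302,212)),shift("side","pics/s15.png","pics/s19.png",(298,172,330,235)))
for n,b in{"car":(250,298,285,332),"skittle":(218,245,240,275),"orangeR":(300,262,340,335),"orangeL":(180,200,220,262),"duck":(325,198,350,225)}.items(): print(n,shift("side","pics/side0.png","pics/s19.png",b))
for n,b in{"cup":(405,205,430,230),"box":(388,240,420,275),"die":(140,213,158,232),"car":(328,268,356,290)}.items(): print(n,shift("top","pics/top0.png","pics/t19.png",b))
E
```

```text
t: 69.95
eef_pos: [0.6303, 0.201, 0.2409]
ee_rot: [3.142, 0.0, 0.058]
force: [-0.3, 0.2, 0.9]
width: 0.0615
gripper_force: 0.0
t: 70.95
eef_pos: [0.5094, 0.3098, 0.3381]
ee_rot: [-3.141, -0.001, 0.057]
force: [0.4, 0.6, 0.0]
width: 0.0613
gripper_force: 0.0
t: 71.75
eef_pos: [0.4389, 0.3804, 0.3371]
ee_rot: [3.142, -0.0, 0.056]
force: [-0.7, 0.2, -0.1]
width: 0.0611
gripper_force: 0.0
side shaker1 [([288, 198], 0.84), ([177, 219], 0.8), ([261, 178], 0.71), ([311, 218], 0.66), ([202, 251], 0.63), ([171, 197], 0.63), ([263, 319], 0.63)]
side shaker1_eye [([173, 190], 0.88), ([196, 214], 0.87), ([287, 163], 0.75), ([161, 161], 0.7), ([320, 284], 0.68), ([289, 163], 0.56), ([287, 198], 0.24)]
side ball1_center []
top shaker1 [([200, 295], 0.91), ([250, 196], 0.89), ([358, 245], 0.88), ([244, 291], 0.8), ([153, 285], 0.65), ([290, 193], 0.56), ([215, 198], 0.56)]
top shaker1_eye [([251, 189], 0.97), ([137, 282], 0.96), ([192, 292], 0.8)]
top ball1_center []
C side vs s6 (0, 0, 0.94) vs s10 (1, 0, 0.68)
A (11, 16, 0.03) (16, -11, 0.2)
[0.43832236 0.38101003 0.33703521] [3.14154974e+00 2.81
[... 3629 characters left out ...]
...
...........##############.................................................................................................
..........................................................................................................................
..........................................................................................................................
..........................................................................................................................
B,A side vs s15: (0, 0, 0.72) (0, 0, 0.37)
car (0, 0, 1.0)
skittle (2, -1, 0.55)
orangeR (0, 0, 0.98)
orangeL (0, 0, 0.72)
duck (0, 0, 0.95)
cup (0, 0, 1.0)
box (0, 0, 1.0)
die (0, 0, 1.0)
car (0, 0, 1.0)
```

All three hang straight. The skittle match was weak, probably from shadow, so I'll recheck it and the swing once more, then hand in.

```bash
python3 -m handwheel '[{"delta_pos":[0,0.6,0],"dr":[0,0,0]},{"delta_pos":[-0.3,0.6,0],"dr":[0,0,0]},{"delta_pos":[-0.3,0.6,0],"dr":[0,0,0]},{"delta_pos":[0,0,0],"dr":[0,0,0]},{"delta_pos":[0,0,0],"dr":[0,0,0]},{"delta_pos":[0,0,0],"dr":[0,0,0]},{"delta_pos":[0,0,0],"dr":[0,0,0]},{"delta_pos":[0,0,0],"dr":[0,0,0]},{"delta_pos":[0,0,0],"dr":[0,0,0]},{"delta_pos":[0,0,0],"dr":[0,0,0]}]'
python3 - <<'E'
from h import *
for c in("side","top"): cv2.imwrite(f"pics/{c[0]}20.png",grab_frame(c)[:,:,::-1]); print(c,[(np.round(d["location"]).tolist(),round(d["conf"],2)) for d in mark_of(c,"skittle")])
for n,b in{"C":(248,135,282,192),"B":(272,150,302,212),"A":(298,172,330,235)}.items(): print(n,shift("side","pics/s19.png","pics/s20.png",b))
print("skittle",shift("top","pics/top0.png","pics/t20.png",(272,268,291,287)),shift("side","pics/side0.png","pics/s20.png",(221,246,238,272)))
S=cv2.imread("pics/s20.png")
for n,(x,y) in{"C":(.6303,.2011),"B":(.6362,.0757),"A":(.6437,-.0489)}.items():
    print(n)
    for z in(.095,.069,.03,.02):
        print(z," ".join("%4d/%3d"%((q:=cv2.getRectSubPix(S,(3,3),tuple(map(float,proj("side",[x,y+dy,.0853+z])[0]))).reshape(-1,3).mean(0))[0]-q[2],q.mean()) for dy in np.arange(-.036,.037,.008)))
E
```

```text
t: 73.15
eef_pos: [0.4204, 0.4348, 0.3372]
ee_rot: [-3.141, -0.0, 0.057]
force: [0.5, -0.0, 0.2]
width: 0.0612
gripper_force: 0.0
side [([229.0, 268.0], 0.59)]
top [([282.0, 277.0], 0.69), ([338.0, 279.0], 0.34)]
C (0, 0, 0.99)
B (0, 0, 0.94)
A (0, 0, 1.0)
skittle (0, 0, 0.61) (0, 0, 0.81)
C
0.095  -14/ 79  -14/ 70  -15/ 67  -16/ 75  -19/ 96  -17/117  -13/136  -17/156  -20/165  -26/179
0.069  -23/129  -17/119  -13/118  -14/114  -15/ 90  -14/ 97  -11/145   -9/170  -12/175  -17/190
0.03  -17/ 94   -6/ 87   -3/ 84  -12/ 93  -20/104  -22/108  -26/117  -22/140  -13/162  -10/168
0.02  -26/ 90  -22/ 90  -11/ 83   -6/ 80  -17/ 86  -26/ 93  -27/ 94  -27/ 97  -30/119  -21/153
B
0.095  -44/ 79  -25/ 74  -16/ 64  -15/ 70  -20/ 84  -27/ 99  -29/ 95  -30/ 93  -32/ 89  -35/ 66
0.069  -26/136  -25/123  -31/115  -30/113  -24/ 88  -18/ 79  -19/117  -22/136  -33/115  -51/ 78
0.03   -3/ 78   -8/ 87  -20/100  -22/104  -21/105  -21/106  -22/108  -24/113  -16/113   -1/104
0.02  -20/ 83   -5/ 79  -14/ 84  -27/ 92  -28/ 93  -28/ 94  -27/ 94  -27/ 94  -28/ 99  -25/109
A
0.095   -9/106   -5/110   -4/114   -5/125  -16/ 97  -23/ 74  -30/ 89  -42/ 96  -49/ 95  -70/ 76
0.069  -10/199   -8/151  -15/ 84  -15/ 78  -12/110   -6/153   -3/153  -14/136  -29/114  -63/ 83
0.03  -17/ 96   -5/ 88   -5/ 88  -17/104  -20/108  -19/110  -21/113  -25/122  -21/134   -7/132
0.02  -27/ 89  -16/ 89   -4/ 78  -10/ 82  -26/ 93  -27/ 94  -27/ 95  -27/ 95  -27/ 99  -25/118
```

All three are at rest, the balls are in the bellies, the bystanders are in place and the robot is clear. Handing in.

```bash
python3 -c "
from station import job_done
print(job_done())"
```

```text
the job is handed in; nothing more can be done
None
```

Handed in at about 73 s: all three clear shakers present have their balls in the belly and hang on pegs 1, 2 and 3 (the peg-1 one was found yawed out at the peg tip partway through, so I reseated it); the other toys and the orange and red look-alikes were not handled, and the ones I checked had not moved.

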